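# Set up the spice mill for nutmeg

## Task

Get the spice mill ready for nutmeg and start it. First, with the hopper still empty, reset the grind: turn the dial clockwise until it meets its stop, then back exactly seven clicks. Then take off the hopper lid, move every nutmeg from its clay bowl into the hopper, put the lid back on properly and throw the green-tipped start lever over to the back; leave the black limes in their bowl and everything else where it stands.

Things in the scene. Friction and masses are not known exactly. Their poses are not given: they have to be found in the camera images.
- mill: electric burr mill, fixed: dark red body 190 deep x 290 wide, deck at height 140, on a base 220 x 310. Origin: centre of its underside. Its x axis points to its back, y to its left, z up. Steel hopper on the left of the deck, dial on the right, start lever on a ledge before the dial, spout at front left. The counter 0.3 m to the left of the mill and 0.1 m nearer the robot is clear for the lid
- hopper_rim (a point): centre of the hopper's round mouth, level with its rim, 230 above the counter; mouth 126 inside diameter, 132 outside, straight for 40 down, then narrowing like a funnel to a flat floor 66 wide
- hopper_floor (a point): centre of the hopper's inner floor, 80 below the rim
- dial (a joint): angle of the grind dial in rad: 0 at its clockwise stop (seen from above), growing anticlockwise up to 4.45. It has real sprung detents: a click every 15 degrees (0.2618), starting from the stop, so seven clicks back is 1.833; let go between two clicks it falls into the nearer one. About 0.15 N m turns it over a click
- dial_grip (a point): on the dial's upright axis, at grip height. Round black fluted knob 46 in diameter, straight sides; its top is 11 above this point, its foot (62 in diameter) 23 below. A white pointer line on top, on the side away from the x axis here, points at the red tick on the mill's -x side when at the stop; a black tick on the aluminium turret marks each further click
- start (a joint): angle of the start lever in rad: 0 is off (leaning towards the robot, mill's -x), 1.0 is fully on (leaning to the mill's back, +x). It stays where it is left; about 1 N at the tip moves it
- start_tip (a point): centre of the green ball, 26 in diameter, at the tip of the start lever, 51 above the lever's pivot when leaning; the lever is 58 long and swings 0.5 rad either side of upright about the mill's y axis
- lid: loose round copper hopper lid, 142 in diameter and 4 thick, with a shallow plug 112 in diameter and 8 deep on its underside that drops into the mouth, and a black knob on top. Origin: on its axis, on the underside of the 4 mm plate, so it lies level with hopper_rim when the lid is seated. 0.18 kg. It starts seated on the hopper
- lid_knob (a point): middle of the lid's round knob, 26 in diameter and 28 tall, 20 above the lid's origin (the knob's top is 32 above it)
- nut_bowl: loose low terracotta bowl that holds the nutmegs, 172 across the rim, 44 high, inner floor 7 above the counter and about 130 wide, walls 5 thick and flaring. Origin: centre of its underside
- nutmeg1: a whole nutmeg, brown, hard and egg-shaped, 30 long (its x axis) and 24 thick, 0.02 kg; origin at its centre. Lies in nut_bowl. Two to four of the nutmegs are present
- nutmeg2: a whole nutmeg, brown, hard and egg-shaped, 30 long (its x axis) and 24 thick, 0.02 kg; origin at its centre. Lies in nut_bowl. Two to four of the nutmegs are present
- nutmeg3: a whole nutmeg, brown, hard and egg-shaped, 30 long (its x axis) and 24 thick, 0.02 kg; origin at its centre. Lies in nut_bowl. Two to four of the nutmegs are present
- nutmeg4: a whole nutmeg, brown, hard and egg-shaped, 30 long (its x axis) and 24 thick, 0.02 kg; origin at its centre. Lies in nut_bowl. Two to four of the nutmegs are present
- lime_bowl: smaller terracotta bowl, 132 across, 44 high, with three black dried limes in it: not part of the job. Origin: centre of its underside
- lime1: a black dried lime, 38 long, 35 thick, in lime_bowl: to be left there. Origin at its centre
- lime2: a black dried lime, 38 long, 35 thick, in lime_bowl: to be left there. Origin at its centre
- lime3: a black dried lime, 38 long, 35 thick, in lime_bowl: to be left there. Origin at its centre
- catch_cup: copper cup, 60 across, 55 high, under the mill's spout: leave it there. Origin: centre of its underside
- spice_jar: amber glass jar, 54 across, 95 high, to the left of the mill: leave it. Origin: centre of its underside
- chilli_jar: red jar, 54 across, 95 high, far to the left: leave it. Origin: centre of its underside
- spoon: spoon with a wooden handle, 170 long, lying near the robot: leave it. Origin: about its middle

How it is judged:
By the outcome, as a careful person would: the job done as asked, in the order asked, and still so for the second after the job is handed in, with the robot touching nothing.
Of nutmeg1, nutmeg2, nutmeg3, nutmeg4 only 2 to 4 are there at a start; the rules pass over those that are not, and their reading is None.
At some moment in a run one of nutmeg1, nutmeg2, nutmeg3, nutmeg4 may be knocked a few centimetres aside while the robot is not near it.
Once in a run the grip may slacken for a moment while it holds something.
It also fails if it takes over 210 s, if anything falls off the work surface, if the arm or the gripper's body presses on something with over 40 N, if the wrist force passes 120 N, or if a joint passes its speed limit or range.

## Robot

A 6-joint arm with a two-finger parallel gripper is mounted at the origin on the work surface. World frame = base frame: x ahead of the robot, y to its left, z up, the work surface at z = 0. Lengths are in mm, angles in rad, forces in N, time in s.
With the tool pointing down it reaches from about 300 to 775 mm from the base axis. Payload 14.6 kg.
Tool frame: the origin (TCP) lies midway between the tips of the shut fingers; the grasp point (between the pads) lies 19 mm behind it; z points along the fingers, y is the line along which they close (so a half turn about z gives the same grasp; the last joint's range is limited). The gripper opens to 94 mm and grips with 3 to 60 N. Pads are 16 mm wide; open, the fingers measure 119 mm over their backs; the gripper's body (75 mm by 177 mm) begins 78 mm behind the grasp point.
Start: joints at [1.18, 0.3, 1.521, -0, 1.321, -0.067], TCP at [174.991, 521.409, 205.446] pointing down, gripper open.
Joint ranges: [-3.03, 3.03], [-0.79, 2.21], [0.23, 2.52], [-1.04, 4.18], [0, 3.07], [-2.55, 2.55]. Speed limits (rad/s): [2.22, 2.22, 2.57, 3.14, 3.14, 3.14].

## Interface

Orientations are given as [roll, pitch, yaw] about the fixed x, y, z axes, in that order (R = Rz(yaw) Ry(pitch) Rx(roll)).
In Python, from cell import manip gives the robot as it stands.
- The arm moves only by the shell command python3 -m creep 'ROWS' [OPENING] [FORCE]. ROWS is text: rows parted by semicolons, each of 6 numbers parted by spaces: the shift along the tool's x, y, z normalised to -1 to 1, where 1 is 4 cm, then the turn, a rotation vector about the tool's x, y, z normalised to -1 to 1, where 1 is pi rad. In form: dx dy dz ax ay az; .... A call has 1 to 20 rows; each row shifts and turns the commanded pose from where the row before left it, along the tool's axes as they then stand; what a row does not reach is not made up. A row lasts 1/8 s, in which the tool goes at most 62.5 mm and 10.7 degrees, less where a joint would pass 70% of its speed; a pose out of reach is approached as far as the arm can. A call with a number of a shift or a turn outside -1 to 1 is refused whole. A call with a gripper value outside its range is refused whole. OPENING is the closure, from 0 (fully open) to 1 (shut), set as the call begins (- or left out, the last holds). The fingers move at their own pace and stop on an object; FORCE is the grip in N (left out, the last holds). Time passes only in rows, so rows that do not move let the fingers close. It gives the time, the measured TCP pose, the force, the opening and the grip force at its end, in the units of the state.
- manip.read_state(): the state, without advancing time (a new reading comes with each control period).
- manip.camera(name): name is "scene" or "side" or "wrist"; returns a dict with "color" (480x640x3 uint8, red, green, blue), "range_z" (480x640 float32, mm along the optical axis (not along the pixel's ray), 0 where there is no reading), "camera_matrix" (3x3 intrinsics, pixels), "T" (4x4, takes a point from camera to world coordinates). Camera axes: x right, y down, z forward; pixel columns grow to the right and rows downward; lengths in mm; the calibration is good to about 2 mm. A picture is of the moment at which its call begins.
- manip.sign_off(): hands the job in; it is judged then, once.
The state is a dict: "clock": time; "joints": joint angles; "qd": joint speeds; "effort": joint torques, N m; "eef_pos": TCP position; "eef_rot": TCP orientation; "wrist_force": force on the tool from outside, world axes, zero at the start; "moment": the same for the moment, N m; "finger_gap": finger opening in mm; "finger_force": force on a finger pad.
Only numpy, scipy, OpenCV 4.12 (cv2) and the standard library are available. Lean on these libraries where they do the work, as an engineer would, in place of code of your own. Each camera call takes 0.05 s, during which the arm holds its last target. There are 200 camera calls.

## Working session

There is one attempt and no reset: what is moved stays moved. The work goes in short steps, Python scripts to look and compute and a shell command to move; the robot and the scene stay as the last step left them, time stands still between calls to the robot, and variables do not carry over. Pictures are saved under pics/ and viewed, at most 14 in all, crops included, and the job is handed in when it is done.

```bash
ls; mkdir -p pics
cat > h.py <<'E'
from cell import manip
import numpy as np, cv2
from scipy.spatial.transform import Rotation as R
def snap(n,f):
    c=manip.camera(n); cv2.imwrite('pics/'+f+'.png',cv2.cvtColor(c['color'],cv2.COLOR_RGB2BGR)); np.savez('/tmp/'+f+'.npz',**c); return c
def world(c):
    K=c['camera_matrix'];z=c['range_z'];v,u=np.mgrid[:480,:640]
    P=np.stack([(u-K[0,2])/K[0,0]*z,(v-K[1,2])/K[1,1]*z,z],-1)
    return P@c['T'][:3,:3].T+c['T'][:3,3]
def st():
    s=manip.read_state()
    print({k:np.round(s[k],3).tolist() for k in ('clock','joints','eef_pos','eef_rot','wrist_force','finger_gap','finger_force')})
    return s
def togo(p,rpy=None):
    "shift in tool units (4cm) & rotvec units (pi) from measured pose to p"
    s=manip.read_state(); r=R.from_euler('xyz',s['eef_rot'])
    d=r.inv().apply(np.array(p)-s['eef_pos'])/40
    a=(r.inv()*R.from_euler('xyz',rpy)).as_rotvec()/np.pi if rpy is not None else None
    print('togo',np.round(d,3),None if a is None else np.round(a,4))
E
python3 - <<'E'
from h import *
st()
for n in('scene','side','wrist'):
    c=snap(n,n+'0'); print(n,c['T'].round(2).tolist(),c['camera_matrix'].round(1).tolist())
E
```

```text
pics
{'clock': 0.0, 'joints': [1.18, 0.3, 1.522, -0.0, 1.321, -0.067], 'eef_pos': [174.909, 521.157, 204.868], 'eef_rot': [-3.14, -0.0, 2.818], 'wrist_force': [-0.568, 0.461, 0.139], 'finger_gap': 94.023, 'finger_force': 0.0}
scene [[0.82, 0.4, -0.41, 923.86], [0.57, -0.58, 0.58, -468.36], [-0.01, -0.71, -0.71, 838.37], [0.0, 0.0, 0.0, 1.0]] [[446.8, 0.0, 321.9], [0.0, 446.8, 235.7], [0.0, 0.0, 1.0]]
side [[-1.0, -0.04, 0.05, 459.92], [-0.06, 0.67, -0.74, 909.33], [-0.0, -0.74, -0.67, 935.71], [0.0, 0.0, 0.0, 1.0]] [[454.6, 0.0, 320.5], [0.0, 454.6, 237.1], [0.0, 0.0, 1.0]]
wrist [[0.32, 0.92, 0.24, 105.82], [0.95, -0.31, -0.08, 546.75], [-0.0, 0.26, -0.97, 384.01], [0.0, 0.0, 0.0, 1.0]] [[364.2, 0.0, 321.7], [0.0, 364.2, 240.1], [0.0, 0.0, 1.0]]
```

View pics/scene0.png

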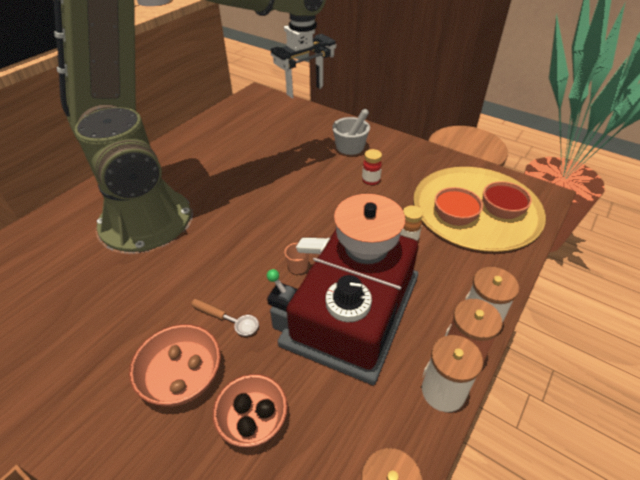

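View pics/side0.png

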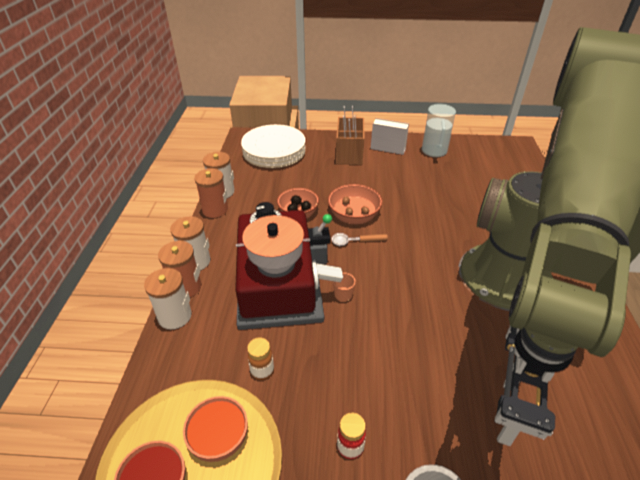

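The scene view shows the mill in the middle, with the lid knob at (370,210), the dial at (349,295) and the green ball at (273,274). There are three nutmegs in the bowl at (175,352), (195,362) and (178,386), and the lime bowl is at (250,410). The side view agrees, with the knob at (272,229) and the ball at (327,218).

Run:
```python
from h import *
def circ(p):
    A=np.c_[2*p,np.ones(len(p))];s=np.linalg.lstsq(A,(p**2).sum(1),rcond=None)[0]
    return s[:2].round(1),round(float(np.sqrt(s[2]+s[:2]@s[:2])),1)
for n in('scene0','side0'):
    c=dict(np.load(f'/tmp/{n}.npz'));W=world(c);col=c['color'].astype(int);r,g,b=col[...,0],col[...,1],col[...,2]
    ok=(c['range_z']>0)&(W[...,0]>150)&(W[...,0]<800)&(abs(W[...,1])<450)
    z=W[...,2]
    print(n)
    m=ok&(g>1.6*r)&(g>1.6*b)&(z>50)&(W[...,0]<700); 
    if m.sum(): 
        p=W[m];print('green',m.sum(),np.median(p,0).round(1),p.min(0).round(),p.max(0).round())
    m=ok&(r>60)&(r>1.3*g)&(z>220)&(z<245);p=W[m];print('lid',m.sum(),p.mean(0).round(1),p.min(0).round(),p.max(0).round(),'circ',cv2.minEnclosingCircle(p[:,:2].astype(np.float32)))
    L=p.mean(0)
    m=ok&(z>252)&(z<275)&(np.hypot(W[...,0]-L[0],W[...,1]-L[1])<30);p=W[m];print('knob',m.sum(),np.median(p,0).round(1),p.max(0).round(1),p.min(0).round(1))
    m=ok&(r>35)&(r>2.2*g)&(z>130)&(z<148);p=W[m];rc=cv2.minAreaRect(p[:,:2].astype(np.float32));print('deck',m.sum(),np.median(p[:,2]),rc,cv2.boxPoints(rc).round().tolist())
    m=ok&(z>150)&(z<215)&(W[...,1]<L[1]-90);
    p=W[m];print('dial z hist',np.histogram(p[:,2],bins=np.arange(140,216,5)))
    t=m&(z>195)
    p=W[t]; 
    if len(p): print('dialtop',p.mean(0).round(1),p.min(0).round(1),p.max(0).round(1),cv2.minEnclosingCircle(p[:,:2].astype(np.float32)))
    # bowls
    m=ok&(z>39)&(z<48)&(r>1.2*g)&(W[...,1]<L[1]-100)
    k,lab,stt,cen=cv2.connectedComponentsWithStats(m.astype(np.uint8),connectivity=8)
    for i in range(1,k):
        if stt[i,4]>60:
            p=W[lab==i];print('rim',stt[i],p.mean(0).round(1),circ(p[:,:2]))
```

```text
scene0
green 101 [509.9 -51.4 151.8] [497. -60. 140.] [518. -39. 157.]
lid 2543 [625.  122.  234.1] [551.  56. 220.] [692. 200. 243.] circ ((622.779541015625, 128.0610809326172), 72.07876586914062)
knob 130 [623.9 123.3 261.1] [634.7 137.7 263.7] [609.9 113.2 252.2]
deck 5606 139.6554209465756 ((639.6139526367188, 58.3018798828125), (185.31446838378906, 281.322998046875), 10.121796607971191) [[524.0, 180.0], [573.0, -96.0], [756.0, -64.0], [706.0, 213.0]]
dial z hist (array([  0,   0, 118, 292, 342, 184,  41,  42,  44,  41,  47, 204, 223,
         0,   0]), array([140, 145, 150, 155, 160, 165, 170, 175, 180, 185, 190, 195, 200,
       205, 210, 215]))
dialtop [668.3 -20.2 199.8] [643.7 -42.6 195.1] [691.7   4.3 203.8] ((667.653564453125, -19.093456268310547), 24.077674865722656)
rim [ 129  324   91   81 1107] [ 423.6 -270.1   43.7] (array([ 426.7, -267.1]), 83.5)
rim [289 334  87  35 191] [673.7 -76.5  43.9] (array([614. , 213.6]), 300.9)
rim [212 374  75  73 994] [ 608.5 -255.9   43.7] (array([ 609.9, -254.7]), 63.7)
rim [236 394  12  12  67] [ 583.1 -250.5   41.1] (array([ 583.2, -
[... 345 characters left out ...]
3 121.2 252. ]
deck 2362 137.87752121234473 ((637.2440185546875, 69.0764389038086), (186.27999877929688, 288.4837951660156), 9.876177787780762) [[521.0, 195.0], [570.0, -89.0], [754.0, -57.0], [704.0, 227.0]]
dial z hist (array([  0,   0,  23,  51,  18,   8,   4,  10,  18,  22,  37, 123,  39,
         0,   0]), array([140, 145, 150, 155, 160, 165, 170, 175, 180, 185, 190, 195, 200,
       205, 210, 215]))
dialtop [667.  -12.1 198.8] [643.9 -36.6 195.2] [689.6   9.4 203.4] ((666.7703247070312, -15.12996768951416), 24.775110244750977)
rim [328 185  54  34 282] [ 426.5 -260.3   42.1] (array([ 426.4, -261.3]), 83.5)
rim [277 188  42  26 181] [ 610.9 -263.5   42.4] (array([ 609.5, -248.7]), 63.8)
```

Run:
```python
from h import *
togo([640,-30,330],[np.pi,0,1.571])
```

```text
togo [-15.407  -9.369  -3.117] [-2.000e-04  2.000e-04  3.969e-01]
```

```bash
python3 -m creep '0 0 -1 0 0 0; 0 0 -1 0 0 0; -0.8 -0.5 -1.1 0 0 0' 2>&1 | tail -3; python3 -m creep '0 0 -1 0 0 0; 0 0 -1 0 0 0; -0.85 -0.52 -0.5 0 0 0; -0.85 -0.52 -0.5 0 0 0; -0.85 -0.52 0 0 0 0; -0.85 -0.52 0 0 0 0; -0.85 -0.52 0 0 0 0; -0.85 -0.52 0 0 0 0; -0.85 -0.52 0 0 0 0; -0.85 -0.52 0 0 0 0; -0.85 -0.52 0 0 0 0; -0.85 -0.52 0 0 0 0; -0.85 -0.52 0 0 0 0; -0.85 -0.52 0 0 0 0; -0.85 -0.52 0 0 0 0; -0.85 -0.52 0 0 0 0; -0.85 -0.52 0 0 0 0; -0.85 -0.52 0 0 0 0; -0.85 -0.52 0 0 0 0; -0.85 -0.52 0 0 0 0'; python3 -m creep '0 0 0 0 0 0.05; 0 0 0 0 0 0.05; 0 0 0 0 0 0.05; 0 0 0 0 0 0.05; 0 0 0 0 0 0.05; 0 0 0 0 0 0.05; 0 0 0 0 0 0.05; 0 0 0 0 0 0.047'
python3 - <<'E'
from h import *
st(); c=snap('wrist','w1')
E
```

```text
out of range: a shift must lie within [-1, 1]
clock: 2.65
eef_pos: [636.7, -29.3, 325.1]
eef_rot: [-3.142, -0.001, 2.818]
wrist_force: [0.1, -0.6, -0.1]
finger_gap: 93.9
finger_force: 0.0
clock: 3.65
eef_pos: [636.0, -28.2, 325.1]
eef_rot: [-3.141, -0.0, 1.566]
wrist_force: [0.0, -0.5, -0.7]
finger_gap: 94.1
finger_force: 0.0
{'clock': 3.65, 'joints': [-0.102, 0.455, 1.039, 0.0, 1.648, -0.097], 'eef_pos': [636.026, -28.229, 325.093], 'eef_rot': [-3.141, -0.0, 1.566], 'wrist_force': [0.03, -0.469, -0.727], 'finger_gap': 94.109, 'finger_force': 0.0}
```

View pics/w1.png

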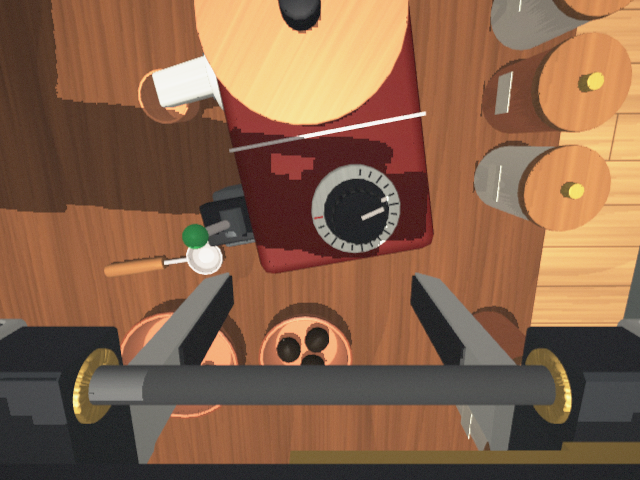

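The wrist view shows the dial at (356,208). Its pointer runs from (362,219) to (383,208), and the red tick is on the left at (318,217), so the dial sits roughly 13 clicks from its stop. Next I'll refine the dial, ball, lid and nutmeg positions.

```bash
cat >> h.py <<'E'
def ray(c,u,v,z):
    K=c['camera_matrix'];d=c['T'][:3,:3]@np.array([(u-K[0,2])/K[0,0],(v-K[1,2])/K[1,1],1]);o=c['T'][:3,3]
    return o+d*(z-o[2])/d[2]
def fitc(W,m):
    p=W[m]; q=p[:,:2].astype(np.float32); (x,y),r=cv2.minEnclosingCircle(q); return np.round([x,y,np.median(p[:,2]),r,len(p)],1)
E
python3 - <<'E'
from h import *
c=dict(np.load('/tmp/w1.npz'));W=world(c);z=W[...,2];col=c['color'].astype(int);r,g,b=[col[...,i] for i in range(3)]
d=np.hypot(W[...,0]-667,W[...,1]+17)
near=d<45
print('knob',fitc(W,near&(z>196)&(z<206)),'foot',np.histogram(z[near],bins=range(140,206,4)))
print('turret',fitc(W,near&(z>150)&(z<175)&(b>110)))
wh=near&(z>196)&(col.min(-1)>130);p=W[wh];print('pointer',p.round(1)[:,:2].mean(0),len(p), p[:,:2].min(0),p[:,:2].max(0))
rd=near&(r>150)&(g<90);p=W[rd];print('red',p.mean(0).round(1),len(p))
gm=(g>1.6*r)&(g>1.6*b)&(z>100);p=W[gm];print('ball',fitc(W,gm),p.max(0),p.min(0))
print('lid',fitc(W,(z>222)&(z<245)))
cr=cv2.resize(cv2.imread('pics/w1.png')[160:260,305:405],(600,600),interpolation=cv2.INTER_CUBIC);cv2.imwrite('pics/w1c.png',cr)
E
```

```text
knob [ 669.7  -14.2  199.8   24.2 2229. ] foot (array([ 141,   10,   16,   11, 1539, 1131,  833,   28,   27,   32,   30,
         29,   41,  100, 1333,  896]), array([140, 144, 148, 152, 156, 160, 164, 168, 172, 176, 180, 184, 188,
       192, 196, 200, 204]))
turret [ 669.1  -14.3  159.8   42.6 2416. ]
pointer [682.03333333  -6.66603774] 159 [660.23162407 -38.26087095] [692.81910371   1.66032683]
red [634.1 -20.3 160.4] 8
ball [5.691e+02 1.000e-01 1.522e+02 8.390e+01 4.790e+02] [637.99715826  47.90512305 504.13784585] [497.8510487  -52.98031033 139.66898966]
lid [  624.4   130.4   233.9    70.9 20258. ]
```

View pics/w1c.png

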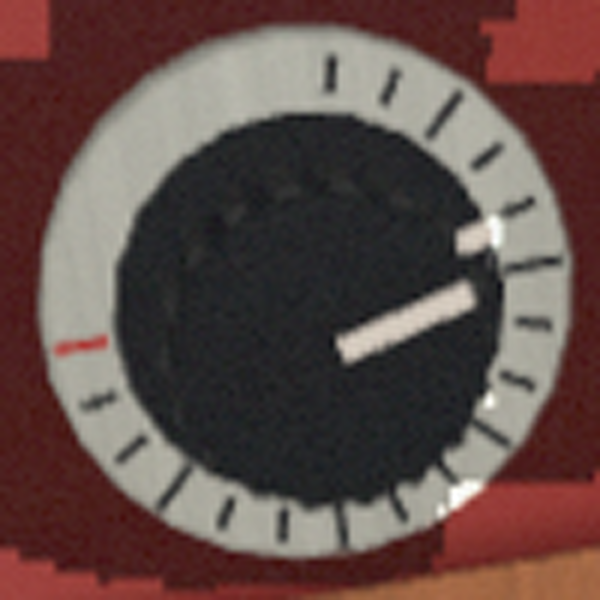

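The crop shows the foot mark at (480,235) facing the 13th tick at (520,207), with the red tick at (80,347). The dial is therefore at 13 clicks.

```bash
python3 -m creep '0 0 0 0 0 -0.0485; 0 0 0 0 0 -0.0485; 0 0 0 0 0 -0.0485; 0 0 0 0 0 -0.0485; 0 0 0 0 0 -0.0485; 0 0 0 0 0 -0.0485; 0 0 0 0 0 -0.0485; 0 0 0 0 0 -0.0485; 0 0 0 0 0 -0.0485; 0 0 0 0 0 -0.0485; 0 0 0 0 0 -0.0485; 0 0 0 0 0 -0.0485; 0 0 0 0 0 0' 0.25 15
python3 - <<'E'
from h import *
st();togo([668.5,-15,174],[np.pi,0,3.396])
E
```

```text
clock: 5.32
eef_pos: [636.0, -28.3, 325.2]
eef_rot: [3.141, -0.0, -2.883]
wrist_force: [0.7, 0.3, -0.1]
finger_gap: 70.7
finger_force: 0.0
{'clock': 5.325, 'joints': [-0.102, 0.455, 1.039, -0.0, 1.648, -1.931], 'eef_pos': [636.049, -28.251, 325.216], 'eef_rot': [3.141, -0.0, -2.883], 'wrist_force': [0.675, 0.302, -0.148], 'finger_gap': 70.659, 'finger_force': 0.0}
togo [-0.87   0.113  3.78 ] [ 0.     -0.0001  0.0013]
```

```bash
python3 -m creep '-0.87 0.11 0 0 0 0; 0 0 0.9 0 0 0; 0 0 0.9 0 0 0; 0 0 0.9 0 0 0; 0 0 0.6 0 0 0; 0 0 0.48 0 0 0; 0 0 0 0 0 0; 0 0 0 0 0 0'
python3 - <<'E'
from h import *
st();togo([668.5,-15,174])
E
python3 -m creep '0 0 0 0 0 0; 0 0 0 0 0 0; 0 0 0 0 0 0; 0 0 0 0 0 0; 0 0 0 0 0 0; 0 0 0 0 0 0; 0 0 0 0 0 0; 0 0 0 0 0 0' 0.75 15
```

```text
clock: 6.32
eef_pos: [669.0, -15.2, 175.4]
eef_rot: [-3.141, 0.001, -2.885]
wrist_force: [0.2, -0.6, -0.2]
finger_gap: 70.2
finger_force: 0.0
{'clock': 6.325, 'joints': [-0.077, 0.592, 1.174, -0.0, 1.374, -1.905], 'eef_pos': [669.029, -15.154, 175.428], 'eef_rot': [-3.141, 0.001, -2.885], 'wrist_force': [0.167, -0.644, -0.232], 'finger_gap': 70.205, 'finger_force': 0.0}
togo [0.012 0.007 0.036] None
clock: 7.32
eef_pos: [668.8, -15.6, 174.6]
eef_rot: [-3.141, 0.001, -2.885]
wrist_force: [0.4, -5.0, 3.3]
finger_gap: 45.8
finger_force: 15.0
```

```bash
python3 -m creep '0 0 0 0 0 0.05; 0 0 0 0 0 0.05; 0 0 0 0 0 0.05; 0 0 0 0 0 0.05; 0 0 0 0 0 0.05; 0 0 0 0 0 0.05; 0 0 0 0 0 0.05; 0 0 0 0 0 0.05; 0 0 0 0 0 0.05; 0 0 0 0 0 0.05; 0 0 0 0 0 0.05; 0 0 0 0 0 0.05; 0 0 0 0 0 0.05; 0 0 0 0 0 0.05; 0 0 0 0 0 0.05; 0 0 0 0 0 0.05; 0 0 0 0 0 0.05; 0 0 0 0 0 0.05; 0 0 0 0 0 0.05; 0 0 0 0 0 0.05'
python3 - <<'E'
from h import *
s=st();print(s['moment'])
E
python3 -m creep '0 0 0 0 0 0.03; 0 0 0 0 0 0.03; 0 0 0 0 0 0.03; 0 0 0 0 0 0'
python3 - <<'E'
from h import *
s=st();print(s['moment'])
E
python3 -m creep '0 0 0 0 0 0.03; 0 0 0 0 0 0.03; 0 0 0 0 0 0'
python3 - <<'E'
from h import *
s=st();print(s['moment']); snap('wrist','w2')
E
```

```text
clock: 9.82
eef_pos: [669.2, -15.6, 174.7]
eef_rot: [3.14, -0.002, 0.253]
wrist_force: [3.2, -5.3, 1.8]
finger_gap: 45.5
finger_force: 15.0
{'clock': 9.825, 'joints': [-0.078, 0.593, 1.175, -0.001, 1.372, 1.241], 'eef_pos': [669.199, -15.585, 174.692], 'eef_rot': [3.14, -0.002, 0.253], 'wrist_force': [3.219, -5.304, 1.841], 'finger_gap': 45.492, 'finger_force': 14.997}
[-1.1750058  -0.44187217  0.5688034 ]
clock: 10.32
eef_pos: [668.9, -15.8, 174.7]
eef_rot: [3.14, -0.001, -0.027]
wrist_force: [3.1, -7.3, 3.3]
finger_gap: 45.5
finger_force: 15.0
{'clock': 10.325, 'joints': [-0.078, 0.593, 1.175, -0.001, 1.372, 1.52], 'eef_pos': [668.949, -15.802, 174.681], 'eef_rot': [3.14, -0.001, -0.027], 'wrist_force': [3.118, -7.311, 3.324], 'finger_gap': 45.523, 'finger_force': 15.001}
[-1.1921455  -0.30913248  0.38283708]
clock: 10.7
eef_pos: [668.9, -15.9, 174.6]
eef_rot: [3.141, -0.001, -0.215]
wrist_force: [2.0, -6.0, 2.6]
finger_gap: 45.7
finger_force: 15.0
{'clock': 10.7, 'joints': [-0.078, 0.593, 1.175, -0.001, 1.372, 1.708], 'eef_pos': [668.878, -15.869, 174.647], 'eef_rot': [3.141, -0.001, -0.215], 'wrist_force': [1.972, -6.032, 2.58], 'finger_gap': 45.673, 'finger_force': 14.999}
[-1.19621825 -0.23036968  0.28585372]
```

View pics/w2.png

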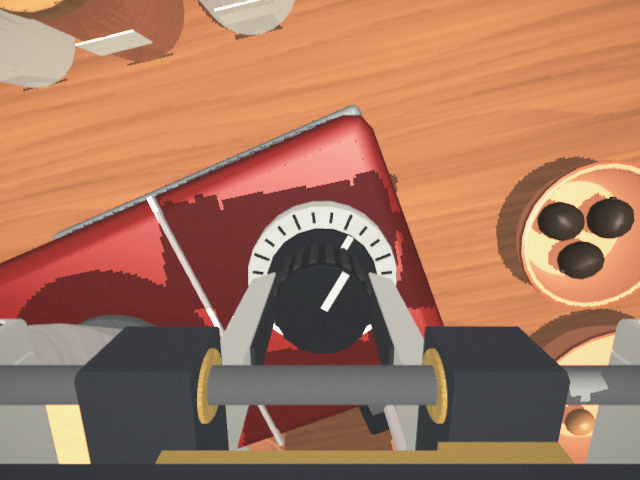

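The pointer now lies between (325,308) and (350,240), about 9 clicks from the stop, so the fingers slipped on the knob. I'll grip again harder and turn more slowly.

```bash
python3 -m creep '0 0 0 0 0 0; 0 0 0 0 0 0; 0 0 0 0 0 0' 0.25 50 >/dev/null
python3 -m creep '0 0 0 0 0 -0.0487; 0 0 0 0 0 -0.0487; 0 0 0 0 0 -0.0487; 0 0 0 0 0 -0.0487; 0 0 0 0 0 -0.0487; 0 0 0 0 0 -0.0487; 0 0 0 0 0 -0.0487; 0 0 0 0 0 -0.0487; 0 0 0 0 0 -0.0487; 0 0 0 0 0 -0.0487; 0 0 0 0 0 -0.0487; 0 0 0 0 0 -0.0487; 0 0 0 0 0 -0.0487; 0 0 0 0 0 -0.0487; 0 0 0 0 0 -0.0487; 0 0 0 0 0 -0.0487; 0 0 0 0 0 -0.0487; 0 0 0 0 0 -0.0487; 0 0 0 0 0 -0.0487; 0 0 0 0 0 0'
python3 - <<'E'
from h import *
s=st();togo([669,-15,174]);print(s['moment'])
E
python3 -m creep '0 0 0 0 0 0; 0 0 0 0 0 0; 0 0 0 0 0 0; 0 0 0 0 0 0; 0 0 0 0 0 0; 0 0 0 0 0 0; 0 0 0 0 0 0' 0.75 50
python3 - <<'E'
from h import *
s=manip.read_state();print(s['moment'])
E
python3 -m creep '0 0 0 0 0 0.03; 0 0 0 0 0 0.03; 0 0 0 0 0 0.03; 0 0 0 0 0 0.03; 0 0 0 0 0 0.03; 0 0 0 0 0 0.03; 0 0 0 0 0 0.03; 0 0 0 0 0 0.03; 0 0 0 0 0 0.03; 0 0 0 0 0 0.03'
python3 - <<'E'
from h import *
s=st();print(s['moment']); snap('wrist','w3')
E
```

```text
clock: 13.62
eef_pos: [668.6, -15.0, 174.2]
eef_rot: [3.142, -0.0, 2.692]
wrist_force: [0.1, -1.5, -0.4]
finger_gap: 70.1
finger_force: 0.0
{'clock': 13.625, 'joints': [-0.077, 0.593, 1.176, 0.0, 1.373, -1.199], 'eef_pos': [668.554, -14.991, 174.188], 'eef_rot': [3.142, -0.0, 2.692], 'wrist_force': [0.083, -1.54, -0.411], 'finger_gap': 70.136, 'finger_force': 0.0}
togo [-0.01   0.005  0.005] None
[-0.07788288  0.05061936 -0.04168652]
clock: 14.5
eef_pos: [668.4, -15.7, 174.4]
eef_rot: [-3.141, -0.0, 2.692]
wrist_force: [-3.5, -4.4, 1.0]
finger_gap: 45.4
finger_force: 50.0
[-0.70271456  0.57024793  0.01570606]
clock: 15.75
eef_pos: [668.5, -15.7, 174.3]
eef_rot: [-3.141, 0.001, 1.747]
wrist_force: [-2.8, -2.4, 0.3]
finger_gap: 45.0
finger_force: 50.0
{'clock': 15.75, 'joints': [-0.078, 0.593, 1.176, -0.001, 1.373, -0.254], 'eef_pos': [668.522, -15.653, 174.329], 'eef_rot': [-3.141, 0.001, 1.747], 'wrist_force': [-2.786, -2.448, 0.251], 'finger_gap': 45.027, 'finger_force': 49.994}
[-0.71034682  0.29930044  0.02390945]
```

```bash
cat >> h.py <<'E'
def dial(c,C=(668.8,-15)):
    W=world(c);col=c['color'];d=np.hypot(W[...,0]-C[0],W[...,1]-C[1])
    m=(d<24)&(abs(W[...,2]-200)<6)&(col.min(-1)>120)
    k,lab,s,_=cv2.connectedComponentsWithStats(m.astype(np.uint8))
    for i in range(1,k):
        if s[i,4]>25:
            v,u=np.nonzero(lab==i)
            q=np.array([ray(c,a,b,201)[:2] for a,b in zip(u,v)])
            x,y,_,_=cv2.fitLine(q.astype(np.float32),cv2.DIST_L2,0,.01,.01).ravel()[:4]
            mc=q.mean(0)-C
            if x*mc[0]+y*mc[1]<0:x,y=-x,-y
            a=np.degrees(np.arctan2(y,x));b=np.degrees(np.arctan2(mc[1],mc[0]))
            print(s[i].tolist(),'line',a.round(1),'cent',b.round(1),mc.round(1),'clicks(line)',round(((a-190)%360)/15,2),'(cent)',round(((b-190)%360)/15,2))
E
python3 - <<'E'
from h import *
for f in('w1','w2','w3'): print(f);dial(dict(np.load(f'/tmp/{f}.npz')))
E
```

```text
w1
[361, 207, 23, 13, 104] line 24.1 cent 27.8 [11.1  5.8] clicks(line) 12.94 (cent) 13.19
w2
[321, 271, 28, 41, 374] line -41.2 cent -34.9 [10.  -6.9] clicks(line) 8.59 (cent) 9.01
w3
[310, 315, 15, 39, 297] line -90.2 cent -85.1 [  0.9 -10.2] clicks(line) 5.32 (cent) 5.66
```

```bash
python3 -m creep '0 0 0 0 0 0.03; 0 0 0 0 0 0.03; 0 0 0 0 0 0.03; 0 0 0 0 0 0.03; 0 0 0 0 0 0.03; 0 0 0 0 0 0.03; 0 0 0 0 0 0.03; 0 0 0 0 0 0.03; 0 0 0 0 0 0.03; 0 0 0 0 0 0.03; 0 0 0 0 0 0.03; 0 0 0 0 0 0.03; 0 0 0 0 0 0.03'
python3 - <<'E'
from h import *
s=manip.read_state();print(s['moment'],s['joints'][5]);dial(snap('wrist','w4'))
E
python3 -m creep '0 0 0 0 0 0.02; 0 0 0 0 0 0.02; 0 0 0 0 0 0.02; 0 0 0 0 0 0.02; 0 0 0 0 0 0.02; 0 0 0 0 0 0.02; 0 0 0 0 0 0'
python3 - <<'E'
from h import *
s=manip.read_state();print(s['moment'],s['joints'][5]);dial(snap('wrist','w5'))
E
python3 -m creep '0 0 0 0 0 0.02; 0 0 0 0 0 0.02; 0 0 0 0 0 0'
python3 - <<'E'
from h import *
s=manip.read_state();print(s['moment'],s['joints'][5]);dial(snap('wrist','w6'))
E
```

```text
clock: 17.42
eef_pos: [668.7, -15.8, 174.3]
eef_rot: [3.141, 0.0, 0.523]
wrist_force: [-0.7, -3.8, 0.4]
finger_gap: 45.4
finger_force: 50.0
[-1.15300236  0.23995044  0.03841257] 0.9698629069307663
[310, 314, 15, 40, 313] line -160.3 cent -163.4 [-9.3 -2.8] clicks(line) 0.64 (cent) 0.44
clock: 18.35
eef_pos: [669.7, -15.7, 174.7]
eef_rot: [3.14, -0.003, 0.149]
wrist_force: [8.8, -4.3, -1.2]
finger_gap: 45.3
finger_force: 50.0
[-0.97539799 -1.34432432  0.6368046 ] 1.3438713601645882
[318, 316, 10, 40, 329] line -170.2 cent -173.5 [-9.8 -1.1] clicks(line) 23.99 (cent) 23.77
clock: 18.77
eef_pos: [669.4, -15.8, 174.7]
eef_rot: [3.14, -0.002, 0.024]
wrist_force: [4.6, -6.7, 0.6]
finger_gap: 45.3
finger_force: 50.0
[-1.25400809 -0.65366031  1.24076976] 1.4689266631981226
[319, 315, 14, 40, 334] line -170.0 cent -173.2 [-9.8 -1.2] clicks(line) 0.0 (cent) 23.79
```

The dial is on its stop: the line reads 0.0 clicks and the moment is rising. Now back seven clicks.

```bash
python3 -m creep '0 0 0 0 0 -0.03; 0 0 0 0 0 -0.03; 0 0 0 0 0 -0.03; 0 0 0 0 0 -0.03; 0 0 0 0 0 -0.03; 0 0 0 0 0 -0.03; 0 0 0 0 0 -0.03; 0 0 0 0 0 -0.03; 0 0 0 0 0 -0.03; 0 0 0 0 0 -0.03; 0 0 0 0 0 -0.03; 0 0 0 0 0 -0.03; 0 0 0 0 0 -0.03; 0 0 0 0 0 -0.03; 0 0 0 0 0 -0.03; 0 0 0 0 0 -0.03; 0 0 0 0 0 -0.03; 0 0 0 0 0 -0.03; 0 0 0 0 0 -0.03; 0 0 0 0 0 0'
python3 - <<'E'
from h import *
s=manip.read_state();print(s['moment'],s['joints'][5]);dial(snap('wrist','w7'))
E
```

```text
clock: 21.32
eef_pos: [668.3, -14.9, 174.7]
eef_rot: [-3.141, -0.0, 1.816]
wrist_force: [-6.0, -1.3, 5.5]
finger_gap: 45.0
finger_force: 50.0
[-0.05905681  1.08017255 -0.01006516] -0.322671929535534
[319, 316, 12, 39, 292] line -68.4 cent -61.5 [ 5.1 -9.4] clicks(line) 6.77 (cent) 7.23
```

```bash
python3 -m creep '0 0 0 0 0 0; 0 0 0 0 0 0; 0 0 0 0 0 0; 0 0 0 0 0 0' 0.25 20 | head -2
python3 - <<'E'
from h import *
dial(snap('wrist','w8'))
E
python3 -m creep '0 0 -0.6 0 0 0; 0 0 -1 0 0 0; 0 0 -1 0 0 0; 0 0 -1 0 0 0; 0 0 0 0 0 0' 0
python3 - <<'E'
from h import *
c=snap('wrist','w9');dial(c);u=cv2.resize(cv2.imread('pics/w9.png')[150:300,250:400],(600,600),interpolation=cv2.INTER_CUBIC);cv2.imwrite('pics/w9c.png',u)
E
```

```text
clock: 21.88
eef_pos: [668.6, -15.1, 174.2]
[318, 316, 13, 39, 295] line -68.4 cent -61.6 [ 5.1 -9.4] clicks(line) 6.77 (cent) 7.22
clock: 22.55
eef_pos: [669.2, -15.1, 321.8]
eef_rot: [3.136, 0.002, 1.814]
wrist_force: [1.0, 0.9, -0.5]
finger_gap: 94.3
finger_force: 0.0
[319, 236, 6, 25, 93] line -69.7 cent -62.8 [ 5.1 -9.8] clicks(line) 6.68 (cent) 7.15
```

View pics/w9c.png

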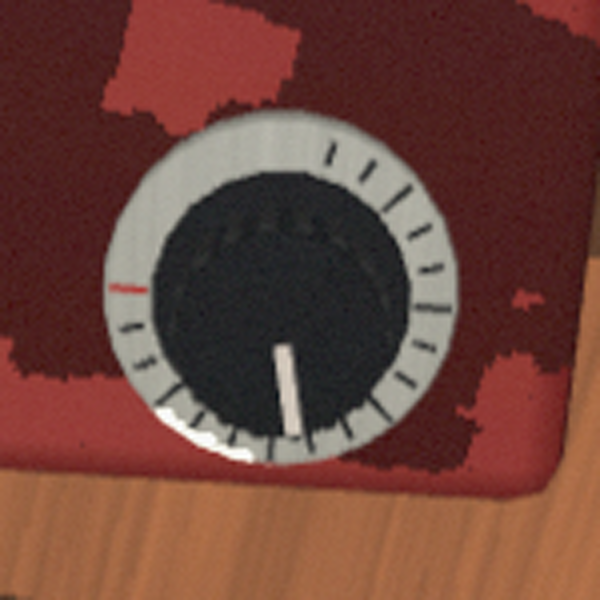

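In the crop the pointer tip is at (293,435), between ticks 6 (272,448) and 7 (310,443) and nearer 7. I'll measure it against the ticks with a polar unwrap.

```bash
cat >> h.py <<'E'
def polar(f):
    c=dict(np.load(f'/tmp/{f}.npz'));W=world(c);z=W[...,2];col=c['color'];g=col.min(-1).astype(np.float32)
    d=np.hypot(W[...,0]-668.8,W[...,1]+15)
    Tinv=np.linalg.inv(c['T']);K=c['camera_matrix']
    def pix(P):
        q=P@Tinv[:3,:3].T+Tinv[:3,3];return (q@K.T)[...,:2]/q[...,2:]
    zr=np.median(z[(d<41)&(d>34)&(z>150)&(z<175)]);zt=np.median(z[(d<18)&(z>190)])
    m=(d<50)&(abs(z-zr)<4)&(g>75)&(col.max(-1)-g<40)
    cs,_=cv2.findContours(m.astype(np.uint8),cv2.RETR_EXTERNAL,cv2.CHAIN_APPROX_NONE)
    q=max(cs,key=len)[:,0];P=np.array([ray(c,u,v,zr)[:2] for u,v in q])
    A=np.c_[2*P,np.ones(len(P))];s=np.linalg.lstsq(A,(P**2).sum(1),rcond=None)[0];C=s[:2]
    th=np.radians(np.arange(0,360,.25))
    def prof(r0,r1,zz,im):
        rr=np.linspace(r0,r1,15)
        X=np.stack([C[0]+rr[:,None]*np.cos(th),C[1]+rr[:,None]*np.sin(th),np.full((15,len(th)),zz)],-1)
        u=pix(X).astype(np.float32);return cv2.remap(im,u[...,0],u[...,1],cv2.INTER_LINEAR).mean(0)
    gr=prof(35,39,zr,g); red=prof(35,39,zr,(col[...,0].astype(float)-col[...,1]).astype(np.float32))
    pt=prof(17,21,zt,g)
    from scipy.signal import find_peaks
    R_=np.sqrt(s[2]+C@C)
    t=find_peaks(-gr,prominence=12,distance=30)[0]*.25
    ro=np.argmax(red)*.25; po=np.argmax(pt)*.25; w=pt>(.5*pt.max()); e=np.exp(1j*th[w]);pc=np.degrees(np.angle(e.mean()))%360
    print(f,'C',C.round(1),'R',R_.round(1),'z',zr.round(1),zt.round(1),'red',ro,'pointer',pc.round(1),'clicks',round(((pc-ro)%360)/15,2),'ticks',t)
E
python3 - <<'E'
from h import *
for f in('w1','w9'): polar(f)
E
```

```text
w1 C [669.3 -13.9] R 41.9 z 159.9 439.8 red 190.5 pointer 101.9 clicks 18.09 ticks [  9.75  24.25  39.5   54.25  69.5   84.25 190.5  205.75 220.75 236.
 251.   266.25 280.5  295.5  310.5  325.25 340.   355.25]
w9 C [669.4 -13.5] R 41.7 z 159.9 199.9 red 191.5 pointer 291.8 clicks 6.68 ticks [  8.75  24.    39.    54.25  69.25  84.75 191.5  206.   221.25 236.
 250.75 265.5  280.   295.   310.   324.5  339.5  354.25]
```

```bash
python3 - <<'E'
from h import *
togo([669.2,-14.3,174.2],[np.pi,0,1.815])
E
python3 -m creep '0 0 1 0 0 0; 0 0 1 0 0 0; 0 0 1 0 0 0; 0 0 0.69 0 0 0; 0 0 0 0 0 0; 0 0 0 0 0 0' 0.25 50; python3 -m creep '0 0 0 0 0 0; 0 0 0 0 0 0; 0 0 0 0 0 0; 0 0 0 0 0 0; 0 0 0 0 0 0; 0 0 0 0 0 0; 0 0 0 0 0 -0.0125; 0 0 0 0 0 -0.0125; 0 0 0 0 0 0; 0 0 0 0 0 0' 0.75 50
python3 - <<'E'
from h import *
dial(snap('wrist','w10'))
E
python3 -m creep '0 0 0 0 0 0; 0 0 0 0 0 0; 0 0 0 0 0 0; 0 0 0 0 0 0' 0.25 20 | head -2
python3 - <<'E'
from h import *
dial(snap('wrist','w11'))
E
python3 -m creep '0 0 -0.6 0 0 0; 0 0 -1 0 0 0; 0 0 -1 0 0 0; 0 0 -1 0 0 0; 0 0 0 0 0 0; 0 0 0 0 0 0' 0
python3 - <<'E'
from h import *
dial(snap('wrist','w12'));polar('w12')
E
```

```text
togo [0.02  0.006 3.626] [ 0.0007  0.0002 -0.0005]
clock: 23.35
eef_pos: [668.9, -15.1, 171.6]
eef_rot: [3.141, 0.0, 1.813]
wrist_force: [-0.0, 0.5, -0.2]
finger_gap: 70.4
finger_force: 0.0
clock: 24.6
eef_pos: [668.3, -15.3, 171.1]
eef_rot: [-3.141, 0.0, 1.892]
wrist_force: [-6.7, -0.8, 5.1]
finger_gap: 45.3
finger_force: 50.0
[319, 319, 13, 40, 304] line -64.3 cent -56.9 [ 5.9 -9. ] clicks(line) 7.05 (cent) 7.54
clock: 25.15
eef_pos: [668.6, -15.1, 170.6]
[318, 319, 13, 41, 310] line -64.0 cent -56.9 [ 5.9 -9. ] clicks(line) 7.07 (cent) 7.54
clock: 25.95
eef_pos: [668.5, -15.1, 313.6]
eef_rot: [-3.14, -0.0, 1.892]
wrist_force: [-0.6, 0.0, 0.1]
finger_gap: 93.9
finger_force: 0.0
[320, 239, 7, 25, 100] line -64.4 cent -57.8 [ 5.8 -9.3] clicks(line) 7.04 (cent) 7.48
w12 C [669.4 -13.6] R 41.9 z 159.9 199.9 red 191.0 pointer 296.2 clicks 7.02 ticks [  9.5   24.25  39.25  54.25  69.5   84.75 191.   206.   221.   236.
 250.75 265.5  280.25 295.   309.75 324.75 339.5  354.5 ]
```

The dial now rests on click 7, reading 7.02–7.05 in all views. Next is the lid.

Run:
```python
from h import *
c=dict(np.load('/tmp/side0.npz'));W=world(c);z=W[...,2];col=c['color'].astype(int);r,g,b=[col[...,i] for i in range(3)]
m=(z>70)&(z<110)&(r>150)&(g>120)&(b<90)&(W[...,1]>200)&(W[...,0]<760)
k,lab,s,_=cv2.connectedComponentsWithStats(m.astype(np.uint8))
for i in range(1,k):
    if s[i,4]>20:print('jar',s[i].tolist(),fitc(W,lab==i))
for f in('w1','w12'):
    c=dict(np.load(f'/tmp/{f}.npz'));W=world(c);z=W[...,2]
    print(f,'lidknob',fitc(W,(z>255)&(z<268)&(W[...,1]>80)&(W[...,1]<170)))
st();togo([624,130,320])
```

```text
jar [248, 345, 22, 13, 35] [632.9 346.7  92.1  23.6  35. ]
jar [340, 422, 25, 16, 39] [427.8 507.8  92.6  23.5  39. ]
w1 lidknob [624.3 128.3 261.5  12.2 820. ]
w12 lidknob [ 624.9  129.6  261.5   12.8 1097. ]
{'clock': 26.0, 'joints': [-0.077, 0.542, 0.94, 0.0, 1.662, -0.399], 'eef_pos': [668.368, -15.117, 313.158], 'eef_rot': [-3.14, -0.001, 1.892], 'wrist_force': [-0.785, -0.229, -0.516], 'finger_gap': 93.903, 'finger_force': 0.0}
togo [ 3.793  0.092 -0.168] None
```

```bash
python3 -m creep '0.95 0.02 0 0 0 0; 0.95 0.02 0 0 0 0; 0.95 0.03 0 0 0 0; 0.93 0.03 0 0 0 0; 0 0 0.9 0 0 0; 0 0 0.93 0 0 0; 0 0 0 0 0 0; 0 0 0 0 0 0' 0.4 30
python3 - <<'E'
from h import *
togo([624.5,129.5,240])
E
python3 -m creep '0 0 0 0 0 0; 0 0 0 0 0 0; 0 0 0 0 0 0; 0 0 0 0 0 0; 0 0 0 0 0 0; 0 0 0 0 0 0' 0.9 35
```

```text
clock: 27.0
eef_pos: [624.9, 129.5, 242.5]
eef_rot: [3.141, 0.0, 1.892]
wrist_force: [0.6, 0.3, -0.4]
finger_gap: 56.6
finger_force: 0.0
togo [ 0.002 -0.008  0.063] None
clock: 27.75
eef_pos: [624.6, 129.6, 241.7]
eef_rot: [3.142, 0.0, 1.892]
wrist_force: [-1.9, -0.7, 3.3]
finger_gap: 25.5
finger_force: 35.0
```

```bash
python3 -m creep '0 0 -0.4 0 0 0; 0 0 -0.6 0 0 0; 0 0 -0.6 0 0 0; 0 0 0 0 0 0'
python3 - <<'E'
from h import *
togo([500,345,60])
E
```

```text
clock: 28.25
eef_pos: [625.2, 129.7, 307.7]
eef_rot: [3.138, 0.001, 1.892]
wrist_force: [0.6, -0.6, -1.4]
finger_gap: 25.4
finger_force: 35.0
togo [ 6.099 -1.293  6.184] None
```

```bash
python3 -m creep '0.76 -0.16 0 0 0 0; 0.76 -0.16 0 0 0 0; 0.76 -0.16 0 0 0 0; 0.76 -0.16 0 0 0 0; 0.76 -0.16 0 0 0 0; 0.76 -0.16 0.4 0 0 0; 0.76 -0.16 0.7 0 0 0; 0.76 -0.16 0.8 0 0 0; 0 0 0.8 0 0 0; 0 0 0.8 0 0 0; 0 0 0.8 0 0 0; 0 0 0.8 0 0 0; 0 0 0.8 0 0 0; 0 0 0 0 0 0'
python3 - <<'E'
from h import *
togo([500,345,21])
E
```

```text
clock: 30.0
eef_pos: [497.8, 343.3, 66.6]
eef_rot: [-3.136, 0.001, 1.892]
wrist_force: [-0.6, 0.6, -2.3]
finger_gap: 25.1
finger_force: 35.0
togo [0.024 0.072 1.14 ] None
```

```bash
python3 -m creep '0 0 0.5 0 0 0; 0 0 0.3 0 0 0; 0 0 0.15 0 0 0; 0 0 0.15 0 0 0; 0 0 0.05 0 0 0; 0 0 0 0 0 0'; python3 -m creep '0 0 0 0 0 0; 0 0 0 0 0 0; 0 0 -0.3 0 0 0; 0 0 -0.6 0 0 0; 0 0 -1 0 0 0; 0 0 -1 0 0 0; 0 0 -1 0 0 0; 0 0 -1 0 0 0; 0 0 0 0 0 0' 0.3
python3 - <<'E'
from h import *
c=snap('wrist','w13');W=world(c);z=W[...,2]
print('knob',fitc(W,(z>33)&(z<48)&(np.hypot(W[...,0]-500,W[...,1]-345)<30)))
togo([460,-235,230],[np.pi,0,1.0])
E
```

```text
clock: 30.75
eef_pos: [499.4, 344.2, 23.6]
eef_rot: [3.141, -0.0, 1.892]
wrist_force: [-0.6, 0.0, -1.5]
finger_gap: 25.4
finger_force: 35.0
clock: 31.88
eef_pos: [500.2, 344.8, 223.8]
eef_rot: [3.135, -0.001, 1.892]
wrist_force: [-0.5, 0.2, -0.6]
finger_gap: 65.9
finger_force: 0.0
knob [500.4 346.5  39.6  12.9 493. ]
togo [-13.431  -5.511  -0.241] [ 0.0008 -0.0006  0.2839]
```

View pics/w13.png

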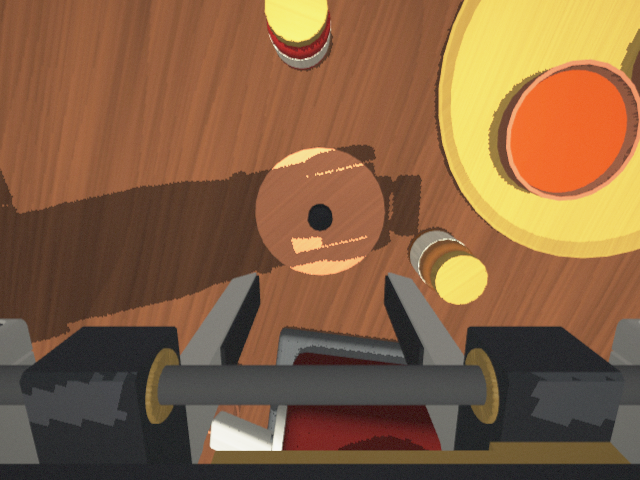

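The lid lies flat on the counter, with its knob at (320,212). Next, the nutmegs.

```bash
python3 -m creep '-0.8 -0.4 -0.2 0 0 0; -0.8 -0.4 0 0 0 0; -0.8 -0.4 0 0 0 0; -0.8 -0.4 0 0 0 0; -0.8 -0.4 0 0 0 0; -0.8 -0.4 0 0 0 0; -0.8 -0.4 0 0 0 0; -0.8 -0.4 0 0 0 0; -0.8 -0.4 0 0 0 0; -0.8 -0.4 0 0 0 0; -0.8 -0.4 0 0 0 0; -0.8 -0.4 0 0 0 0; -0.8 -0.4 0 0 0 0; -0.8 -0.4 0 0 0 0; -0.8 -0.4 0 0 0 0; -0.8 -0.4 0 0 0 0; -0.8 -0.4 0 0 0 0; -0.8 -0.4 0 0 0 0' 0
python3 -m creep '0 0 0 0 0 0.0475; 0 0 0 0 0 0.0475; 0 0 0 0 0 0.0475; 0 0 0 0 0 0.0475; 0 0 0 0 0 0.0475; 0 0 0 0 0 0.0475; 0 0 0 0 0 0'
cat >> h.py <<'E'
def nuts(c,C=(426.8,-265)):
    W=world(c);z=W[...,2];d=np.hypot(W[...,0]-C[0],W[...,1]-C[1])
    m=((d<66)&(z>14)&(z<50)&(c['range_z']>0)).astype(np.uint8)
    m=cv2.morphologyEx(m,cv2.MORPH_OPEN,np.ones((3,3)))
    k,lab,s,_=cv2.connectedComponentsWithStats(m)
    for i in range(1,k):
        if s[i,4]>60:
            p=W[lab==i];(x,y),(w,h),a=cv2.minAreaRect(p[:,:2].astype(np.float32))
            e=np.linalg.eigh(np.cov(p[:,:2].T))[1][:,1]
            print('nut',s[i].tolist(),'c',round(x,1),round(y,1),'top',p[:,2].max().round(1),'size',round(w,1),round(h,1),'long axis deg',np.degrees(np.arctan2(e[1],e[0])).round(0),'mean rgb',c['color'][lab==i].mean(0).round())
E
python3 - <<'E'
from h import *
st();nuts(snap('wrist','w14'));nuts(snap('scene','s14'));nuts(snap('side','d14'))
E
```

```text
clock: 34.17
eef_pos: [407.2, -294.1, 226.6]
eef_rot: [-3.141, -0.001, 1.892]
wrist_force: [-0.2, -0.4, 0.4]
finger_gap: 94.1
finger_force: 0.0
clock: 35.05
eef_pos: [407.6, -293.0, 226.8]
eef_rot: [-3.14, -0.0, 0.997]
wrist_force: [0.0, -0.0, -0.2]
finger_gap: 94.4
finger_force: 0.0
{'clock': 35.05, 'joints': [-0.696, 0.176, 1.623, -0.0, 1.343, -0.123], 'eef_pos': [407.557, -293.031, 226.751], 'eef_rot': [-3.14, -0.0, 0.997], 'wrist_force': [0.01, -0.046, -0.157], 'finger_gap': 94.44, 'finger_force': 0.0}
nut [309, 138, 28, 28, 577] c 445.4 -235.1 top 32.8 size 23.7 30.0 long axis deg 107.0 mean rgb [119.  84.  60.]
nut [266, 173, 35, 48, 1045] c 384.4 -252.5 top 32.8 size 51.9 30.1 long axis deg -143.0 mean rgb [119.  84.  59.]
nut [155, 345, 25, 14, 268] c 383.6 -256.3 top 34.0 size 49.8 28.0 long axis deg -141.0 mean rgb [87. 58. 39.]
nut [187, 354, 14, 15, 153] c 444.4 -238.9 top 33.7 size 20.2 30.7 long axis deg 98.0 mean rgb [94. 62. 42.]
nut [361, 204, 14, 10, 86] c 384.8 -248.6 top 32.9 size 44.8 28.8 long axis deg -144.0 mean rgb [100.  64.  43.]
```

View pics/w14.png

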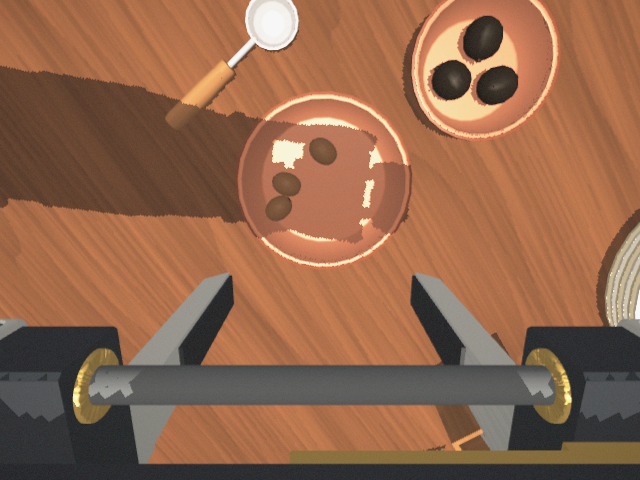

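The wrist view shows three nutmegs: one at (323,151), and two touching at (287,184) and (278,208). The lone nutmeg goes first.

```bash
python3 -m creep '0 0 0 0 0 -0.0463; 0 0 0 0 0 -0.0463; 0 0 0 0 0 -0.0463; 0 0 0 0 0 -0.0463; 0 0 0 0 0 -0.0463; 0 0 0 0 0 -0.0463; 0 0 0 0 0 0' 0.55 12
python3 - <<'E'
from h import *
togo([445.2,-236,70],[np.pi,0,1.868])
c=dict(np.load('/tmp/w14.npz'))
for n,u,v in(('A',323,151),('B',287,184),('C',278,208)): print(n,ray(c,u,v,22).round(1))
c=dict(np.load('/tmp/side0.npz'));W=world(c)
E
```

```text
clock: 36.08
eef_pos: [407.8, -293.2, 227.3]
eef_rot: [-3.141, -0.0, 1.87]
wrist_force: [-0.0, 0.2, 0.0]
finger_gap: 42.4
finger_force: 0.0
togo [1.09  1.316 3.933] [-0.     -0.0001  0.0007]
A [ 446.  -235.6   22. ]
B [ 396.1 -243.4   22. ]
C [ 373.7 -259.2   22. ]
```

```bash
python3 -m creep '0.55 0.66 0.5 0 0 0; 0.54 0.66 0.8 0 0 0; 0 0 0.9 0 0 0; 0 0 0.9 0 0 0; 0 0 0.83 0 0 0; 0 0 0 0 0 0'
python3 - <<'E'
from h import *
togo([445.5,-236,11])
E
```

```text
clock: 36.83
eef_pos: [444.4, -235.4, 68.6]
eef_rot: [-3.139, -0.003, 1.867]
wrist_force: [0.2, -0.7, -0.2]
finger_gap: 42.0
finger_force: 0.0
togo [-0.026  0.025  1.439] None
```

```bash
python3 -m creep '0 0.02 0.6 0 0 0; 0 0 0.5 0 0 0; 0 0 0.33 0 0 0; 0 0 0 0 0 0; 0 0 0 0 0 0'; python3 -m creep '0 0 0 0 0 0; 0 0 0 0 0 0; 0 0 0 0 0 0; 0 0 0 0 0 0; 0 0 0 0 0 0' 0.95 15;  python3 -m creep '0 0 -0.5 0 0 0; 0 0 -0.8 0 0 0; 0 0 -1 0 0 0; 0 0 -1 0 0 0; 0 0 -1 0 0 0; 0 0 -1 0 0 0; 0 0 -1 0 0 0; 0 0 0 0 0 0'
python3 - <<'E'
from h import *
st();togo([624.3,129.5,275])
E
```

```text
clock: 37.45
eef_pos: [446.8, -236.1, 14.0]
eef_rot: [3.141, 0.001, 1.869]
wrist_force: [-0.5, 0.1, 0.6]
finger_gap: 42.0
finger_force: 0.0
clock: 38.08
eef_pos: [446.5, -235.9, 13.3]
eef_rot: [3.141, 0.0, 1.869]
wrist_force: [-0.4, 0.1, 4.8]
finger_gap: 23.6
finger_force: 15.0
clock: 39.08
eef_pos: [446.9, -236.2, 267.5]
eef_rot: [3.139, 0.003, 1.869]
wrist_force: [-0.4, -0.1, -0.5]
finger_gap: 23.9
finger_force: 15.0
{'clock': 39.075, 'joints': [-0.559, 0.155, 1.554, -0.0, 1.428, -0.857], 'eef_pos': [446.924, -236.226, 267.507], 'eef_rot': [3.139, 0.003, 1.869], 'wrist_force': [-0.428, -0.131, -0.505], 'finger_gap': 23.938, 'finger_force': 15.0}
togo [ 7.433  6.928 -0.192] None
```

```bash
python3 -m creep '0.5 0.46 -0.2 0 0 0; 0.7 0.65 -0.1 0 0 0; 0.7 0.65 0 0 0 0; 0.7 0.65 0 0 0 0; 0.7 0.65 0 0 0 0; 0.7 0.65 0 0 0 0; 0.7 0.65 0 0 0 0; 0.7 0.65 0 0 0 0; 0.7 0.65 0 0 0 0; 0.7 0.65 0 0 0 0; 0.63 0.62 0 0 0 0; 0 0 0 0 0 0'
python3 - <<'E'
from h import *
togo([624.3,129.5,182])
E
```

```text
clock: 40.58
eef_pos: [623.8, 131.6, 274.6]
eef_rot: [-3.139, -0.001, 1.872]
wrist_force: [-0.3, -0.8, -0.6]
finger_gap: 23.8
finger_force: 15.0
togo [-0.054  0.003  2.315] None
```

Still gripped. Next: lower into the hopper, release, raise, and go back over the bowl.

```bash
python3 -m creep '-0.05 0 0.7 0 0 0; 0 0 0.8 0 0 0; 0 0 0.8 0 0 0; 0 0 0 0 0 0'; python3 -m creep '0 0 0 0 0 0; 0 0 0 0 0 0; 0 0 0 0 0 0; 0 0 -0.6 0 0 0; 0 0 -0.9 0 0 0; 0 0 -1 0 0 0; 0 0 0 0 0 0' 0.55
python3 - <<'E'
from h import *
c=snap('wrist','w15');W=world(c);z=W[...,2];d=np.hypot(W[...,0]-624.3,W[...,1]-129.5)
m=(d<50)&(z>130)&(z<225);v,u=np.nonzero(m);print('hopper px',m.sum(),u.mean() if m.any() else 0)
togo([407.5,-293,227])
E
python3 -m creep '-0.3 -0.3 -0.2 0 0 0; -0.73 -0.72 0 0 0 0; -0.73 -0.72 0 0 0 0; -0.73 -0.72 0 0 0 0; -0.73 -0.72 0 0 0 0; -0.73 -0.72 0 0 0 0; -0.73 -0.72 0 0 0 0; -0.73 -0.72 0 0 0 0; -0.73 -0.72 0 0 0 0; -0.73 -0.72 0 0 0 0; -0.73 -0.72 0 0 0 0; -0.73 -0.72 0.3 0 0 0; -0.7 -0.4 1 0 0 0; 0 0 0 0 0 0'
python3 - <<'E'
from h import *
st();nuts(snap('wrist','w16'))
E
```

```text
clock: 41.08
eef_pos: [623.0, 126.9, 182.2]
eef_rot: [-3.136, -0.001, 1.869]
wrist_force: [-0.3, 0.4, -0.1]
finger_gap: 24.0
finger_force: 15.0
clock: 41.95
eef_pos: [625.2, 128.0, 288.9]
eef_rot: [3.135, 0.001, 1.869]
wrist_force: [0.0, -0.3, 0.4]
finger_gap: 42.5
finger_force: 0.0
hopper px 10954 318.31221471608546
togo [-8.459 -8.288  1.467] None
clock: 43.75
eef_pos: [398.7, -319.5, 238.1]
eef_rot: [-3.138, -0.005, 1.866]
wrist_force: [0.4, 0.4, 0.6]
finger_gap: 42.3
finger_force: 0.0
{'clock': 43.75, 'joints': [-0.747, 0.191, 1.579, -0.0, 1.377, -1.043], 'eef_pos': [398.706, -319.47, 238.095], 'eef_rot': [-3.138, -0.005, 1.866], 'wrist_force': [0.444, 0.439, 0.644], 'finger_gap': 42.308, 'finger_force': 0.0}
nut [302, 132, 49, 36, 1057] c 384.1 -252.9 top 33.0 size 52.7 30.0 long axis deg -142.0 mean rgb [182. 129.  88.]
```

Run:
```python
import cv2,numpy as np
a=cv2.imread('pics/w15.png');b=cv2.imread('pics/w16.png')
cv2.imwrite('pics/j1.png',np.hstack([cv2.resize(a,(400,300)),cv2.resize(b,(400,300))]))
```

```text
(no output)
```

View pics/j1.png

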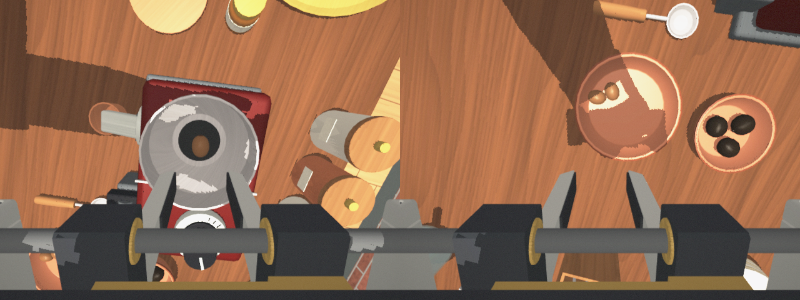

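The nutmeg is in the hopper at (200,145) in the left panel. The other two have not moved. Next is the inner one of the pair.

```bash
python3 -m creep '0 0 0 0 0 0.0485; 0 0 0 0 0 0.0485; 0 0 0 0 0 0.0485; 0 0 0 0 0 0.0485; 0 0 0 0 0 0.0485; 0 0 0 0 0 0.0485; 0 0 0 0 0 0.0485; 0 0 0 0 0 0.0485; 0 0 0 0 0 0' 0.57 15
python3 - <<'E'
from h import *
togo([399,-247.4,70],[np.pi,0,.646])
c=dict(np.load('/tmp/w16.npz'))
for n,u,v in(('B',337,145),('C',314,155)): print(n,ray(c,u,v,22).round(1))
E
```

```text
clock: 44.92
eef_pos: [401.3, -318.2, 242.3]
eef_rot: [3.14, -0.0, 0.652]
wrist_force: [0.1, 0.0, 0.3]
finger_gap: 40.4
finger_force: 0.0
togo [ 1.026 -1.448  4.305] [ 0.0005 -0.0001  0.002 ]
B [ 393.1 -242.5   22. ]
C [ 373.  -259.3   22. ]
```

```bash
python3 -m creep '0.51 -0.72 0.5 0 0 0.002; 0.51 -0.72 0.8 0 0 0; 0 0 1 0 0 0; 0 0 1 0 0 0; 0 0 1 0 0 0; 0 0 0 0 0 0; 0 0 0 0 0 0'
python3 - <<'E'
from h import *
togo([398.5,-247.2,14])
c=snap('wrist','w17');nuts(c)
E
```

```text
clock: 45.8
eef_pos: [399.7, -248.6, 70.8]
eef_rot: [3.14, -0.001, 0.646]
wrist_force: [-0.1, -0.4, 1.3]
finger_gap: 40.2
finger_force: 0.0
togo [-0.003 -0.049  1.421] None
nut [289, 245, 46, 78, 2566] c 383.5 -251.6 top 32.9 size 53.3 29.9 long axis deg -143.0 mean rgb [114.  80.  57.]
```

View pics/w17.png

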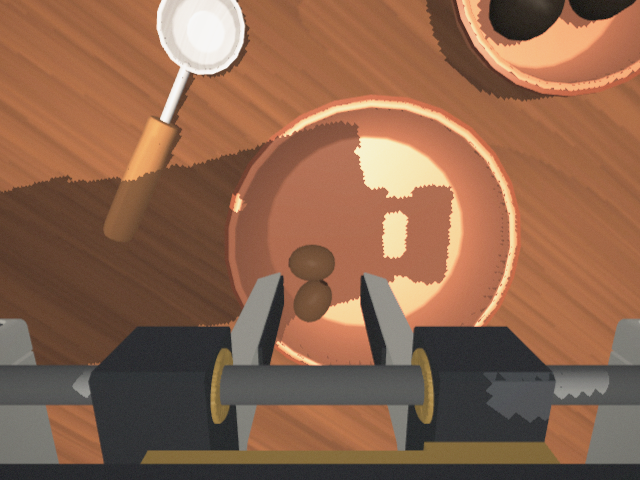

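The wrist view shows the inner nutmeg at (312,264) with its long axis along the closing line, and the outer one at (313,300). The bowl wall is close. I'll pinch high, drag the nutmeg towards the bowl's centre, and then grip it properly.

Run:
```python
from h import *
c=dict(np.load('/tmp/w17.npz'));B=ray(c,312,264,22);print(B,ray(c,313,300,22))
n=B[:2]+2*np.array([.6,-.8]); togo([n[0],n[1],18])
```

```text
[ 395.36351089 -243.25848291   22.        ] [ 375.18234413 -259.12011318   22.        ]
togo [-0.007 -0.129  1.325] None
```

```bash
python3 -m creep '0 -0.13 0.5 0 0 0; 0 0 0.5 0 0 0; 0 0 0.3 0 0 0; 0 0 0 0 0 0; 0 0 0 0 0 0' 0.53 8; python3 -m creep '0 0 0 0 0 0; 0 0 0 0 0 0; 0 0 0 0 0 0; 0 0 0 0 0 0; 0 0 0 0 0 0' 0.95 8
```

```text
clock: 46.48
eef_pos: [396.2, -244.4, 18.0]
eef_rot: [3.14, -0.0, 0.644]
wrist_force: [0.7, -0.3, 0.5]
finger_gap: 44.4
finger_force: 0.0
clock: 47.1
eef_pos: [396.0, -244.3, 17.3]
eef_rot: [3.141, -0.0, 0.644]
wrist_force: [0.1, -0.6, 5.2]
finger_gap: 29.8
finger_force: 8.0
```

```bash
python3 -m creep '0.06 0.18 0 0 0 0; 0.06 0.18 0 0 0 0; 0 0 0 0 0 0'; python3 -m creep '0 0 0 0 0 0; 0 0 0 0 0 0; 0 0 0.12 0 0 0; 0 0 0 0 0 0; 0 0 0 0 0 0' 0.52 18;  python3 -m creep '0 0 0 0 0 0; 0 0 0 0 0 0; 0 0 0 0 0 0; 0 0 0 0 0 0; 0 0 0 0 0 0' 0.95 18; python3 -m creep '0 0 -0.5 0 0 0; 0 0 -0.8 0 0 0; 0 0 -1 0 0 0; 0 0 -1 0 0 0; 0 0 -1 0 0 0; 0 0 -1 0 0 0; 0 0 -1 0 0 0; 0 0 -0.1 0 0 0; 0 0 0 0 0 0'
python3 - <<'E'
from h import *
nuts(snap('wrist','w18'));togo([624.3,129.5,275],[np.pi,0,1.87])
E
```

```text
clock: 47.48
eef_pos: [408.6, -253.1, 17.1]
eef_rot: [3.141, -0.0, 0.644]
wrist_force: [0.5, -1.9, 3.5]
finger_gap: 29.5
finger_force: 8.0
clock: 48.1
eef_pos: [408.2, -252.7, 12.2]
eef_rot: [-3.141, 0.0, 0.644]
wrist_force: [0.2, -0.6, -0.5]
finger_gap: 45.1
finger_force: 0.0
clock: 48.72
eef_pos: [408.3, -252.7, 12.3]
eef_rot: [3.142, -0.0, 0.644]
wrist_force: [-0.2, -1.0, -0.5]
finger_gap: 29.3
finger_force: 18.0
clock: 49.85
eef_pos: [408.1, -252.6, 267.6]
eef_rot: [-3.141, 0.0, 0.644]
wrist_force: [0.2, -0.2, -0.2]
finger_gap: 29.5
finger_force: 18.0
nut [299, 225, 22, 24, 388] c 374.3 -259.2 top 32.5 size 28.2 23.2 long axis deg -174.0 mean rgb [174. 122.  83.]
togo [10.06  -4.389 -0.196] [-6.000e-04 -2.000e-04 -3.902e-01]
```

```bash
python3 -m creep '0.46 -0.2 -0.2 0 0 0; 0.74 -0.32 -0.1 0 0 0; 0.74 -0.32 0 0 0 0; 0.74 -0.32 0 0 0 0; 0.74 -0.32 0 0 0 0; 0.74 -0.32 0 0 0 0; 0.74 -0.32 0 0 0 0; 0.74 -0.32 0 0 0 0; 0.74 -0.32 0 0 0 0; 0.74 -0.32 0 0 0 0; 0.74 -0.32 0 0 0 0; 0.74 -0.32 0 0 0 0; 0.74 -0.33 0 0 0 0; 0.74 -0.33 0 0 0 0; 0 0 0 0 0 0; 0 0 0 0 0 0'
python3 - <<'E'
from h import *
togo([624.3,129.5,182])
E
```

```text
clock: 51.9
eef_pos: [625.1, 129.0, 279.1]
eef_rot: [-3.141, 0.002, 0.644]
wrist_force: [0.3, 0.4, -1.1]
finger_gap: 28.8
finger_force: 18.0
togo [-0.005 -0.02   2.428] None
```

```bash
python3 -m creep '0 0 0.8 0 0 0; 0 0 0.8 0 0 0; 0 0 0.8 0 0 0; 0 0 0 0 0 0'; python3 -m creep '0 0 0 0 0 0; 0 0 0 0 0 0; 0 0 0 0 0 0; 0 0 -0.6 0 0 0; 0 0 -0.9 0 0 0; 0 0 -1 0 0 0; 0 0 0 0 0 0' 0.5
python3 - <<'E'
from h import *
snap('wrist','w19')
togo([378.3,-259.5,200],[np.pi,0,.105])
E
```

```text
clock: 52.4
eef_pos: [624.4, 128.5, 182.5]
eef_rot: [-3.14, 0.003, 0.643]
wrist_force: [0.6, -0.1, -0.2]
finger_gap: 29.3
finger_force: 18.0
clock: 53.28
eef_pos: [626.2, 129.7, 288.0]
eef_rot: [3.139, -0.005, 0.644]
wrist_force: [-0.1, 0.4, 0.4]
finger_gap: 47.2
finger_force: 0.0
togo [-10.792   4.06    2.121] [ 0.0002 -0.0008  0.1716]
```

```bash
python3 -m creep '-0.4 0.15 -0.1 0 0 0; -0.8 0.3 0 0 0 0; -0.8 0.3 0 0 0 0; -0.8 0.3 0 0 0 0; -0.8 0.3 0 0 0 0; -0.8 0.3 0 0 0 0; -0.8 0.3 0 0 0 0; -0.8 0.3 0 0 0 0; -0.8 0.3 0 0 0 0; -0.8 0.3 0 0 0 0; -0.8 0.3 0.2 0 0 0; -0.8 0.3 0.5 0 0 0; -0.8 0.3 0.7 0 0 0; -0.8 0.31 0.7 0 0 0; 0 0 0 0 0 0.043; 0 0 0 0 0 0.043; 0 0 0 0 0 0.043; 0 0 0 0 0 0.043; 0 0 0 0 0 0' 0.6 10
python3 - <<'E'
from h import *
nuts(snap('wrist','w20')); togo([378.3,-259.5,100],[np.pi,0,.105])
E
```

```text
clock: 55.7
eef_pos: [376.6, -259.6, 203.7]
eef_rot: [-3.141, 0.001, 0.104]
wrist_force: [0.4, -0.6, -0.3]
finger_gap: 37.9
finger_force: 0.0
nut [311, 209, 24, 29, 557] c 374.7 -258.9 top 32.5 size 28.1 23.4 long axis deg -170.0 mean rgb [118.  84.  59.]
togo [4.000e-02 1.000e-03 2.596e+00] [-0.0002  0.0002  0.0004]
```

```bash
python3 -m creep '0.04 0 0.8 0 0 0; 0 0 0.9 0 0 0; 0 0 0.9 0 0 0; 0 0 0.9 0 0 0; 0 0 0.6 0 0 0; 0 0 0.3 0 0 0; 0 0 0.18 0 0 0; 0 0 0 0 0 0; 0 0 0 0 0 0'; python3 -m creep '0 0 0 0 0 0; 0 0 0 0 0 0; 0 0 0 0 0 0; 0 0 0 0 0 0; 0 0 0 0 0 0' 0.95 10; python3 -m creep '0.2 0 0 0 0 0; 0.2 0 0 0 0 0; 0 0 0 0 0 0'; python3 -m creep '0 0 0 0 0 0; 0 0 0 0 0 0; 0 0 0.15 0 0 0; 0 0 0 0 0 0; 0 0 0 0 0 0' 0.52 18;  python3 -m creep '0 0 0 0 0 0; 0 0 0 0 0 0; 0 0 0 0 0 0; 0 0 0 0 0 0; 0 0 0 0 0 0' 0.95 18; python3 -m creep '0 0 -0.5 0 0 0; 0 0 -0.8 0 0 0; 0 0 -1 0 0 0; 0 0 -1 0 0 0; 0 0 -1 0 0 0; 0 0 -1 0 0 0; 0 0 -1 0 0 0; 0 0 -0.1 0 0 0; 0 0 0 0 0 0'
python3 - <<'E'
from h import *
nuts(snap('wrist','w21'));togo([624.3,129.5,278])
E
```

```text
clock: 56.88
eef_pos: [379.5, -259.9, 21.7]
eef_rot: [3.141, -0.001, 0.104]
wrist_force: [-0.6, -0.6, 0.5]
finger_gap: 37.6
finger_force: 0.0
clock: 57.5
eef_pos: [379.4, -259.8, 21.3]
eef_rot: [3.141, -0.001, 0.104]
wrist_force: [1.8, -0.3, 5.0]
finger_gap: 22.5
finger_force: 10.2
clock: 57.88
eef_pos: [396.1, -258.0, 21.3]
eef_rot: [3.141, -0.001, 0.104]
wrist_force: [-0.0, -1.2, 2.8]
finger_gap: 23.1
finger_force: 10.1
clock: 58.5
eef_pos: [394.9, -257.9, 14.9]
eef_rot: [-3.141, 0.0, 0.104]
wrist_force: [0.4, -0.9, 0.8]
finger_gap: 44.8
finger_force: 0.0
clock: 59.12
eef_pos: [395.1, -258.0, 15.1]
eef_rot: [3.141, -0.0, 0.104]
wrist_force: [0.8, -0.6, -0.1]
finger_gap: 23.6
finger_force: 18.0
clock: 60.25
eef_pos: [394.9, -257.8, 270.4]
eef_rot: [-3.141, 0.001, 0.104]
wrist_force: [0.6, 0.5, -0.4]
finger_gap: 23.7
finger_force: 18.0
togo [ 6.71  -9.035 -0.2  ] None
```

```bash
python3 -m creep '0.3 -0.4 -0.2 0 0 0; 0.49 -0.66 -0.1 0 0 0; 0.49 -0.66 0 0 0 0; 0.49 -0.66 0 0 0 0; 0.49 -0.66 0 0 0 0; 0.49 -0.66 0 0 0 0; 0.49 -0.66 0 0 0 0; 0.49 -0.66 0 0 0 0; 0.49 -0.66 0 0 0 0; 0.49 -0.66 0 0 0 0; 0.49 -0.66 0 0 0 0; 0.49 -0.66 0 0 0 0; 0.49 -0.67 0 0 0 0; 0.53 -0.7 0 0 0 0; 0 0 0 0 0 0; 0 0 0 0 0 0'
python3 - <<'E'
from h import *
togo([624.3,129.5,182])
E
```

```text
clock: 62.3
eef_pos: [624.2, 128.7, 281.8]
eef_rot: [3.141, 0.002, 0.104]
wrist_force: [-1.1, -0.8, -1.0]
finger_gap: 23.7
finger_force: 18.0
togo [ 0.008 -0.021  2.496] None
```

```bash
python3 -m creep '0 0 0.8 0 0 0; 0 0 0.8 0 0 0; 0 0 0.8 0 0 0; 0 0 0 0 0 0'; python3 -m creep '0 0 0 0 0 0; 0 0 0 0 0 0; 0 0 0 0 0 0; 0 0 -0.6 0 0 0; 0 0 -0.9 0 0 0; 0 0 -1 0 0 0; 0 0 -0.3 0 0 0; 0 0 0 0 0 0' 0.5
python3 - <<'E'
from h import *
snap('wrist','w22');snap('scene','s22')
a=cv2.imread('pics/w22.png');b=cv2.imread('pics/s22.png')
cv2.imwrite('pics/j2.png',np.hstack([cv2.resize(a,(400,300)),cv2.resize(b[120:460,110:560],(400,300))]))
togo([500.4,346,80])
E
```

```text
clock: 62.8
eef_pos: [623.5, 128.1, 185.2]
eef_rot: [3.141, 0.004, 0.103]
wrist_force: [0.0, 0.4, -0.1]
finger_gap: 24.1
finger_force: 18.0
clock: 63.8
eef_pos: [624.6, 129.1, 298.9]
eef_rot: [3.142, -0.0, 0.104]
wrist_force: [-0.7, 0.1, 0.5]
finger_gap: 46.7
finger_force: 0.0
togo [-2.506 -5.715  5.438] None
```

View pics/j2.png

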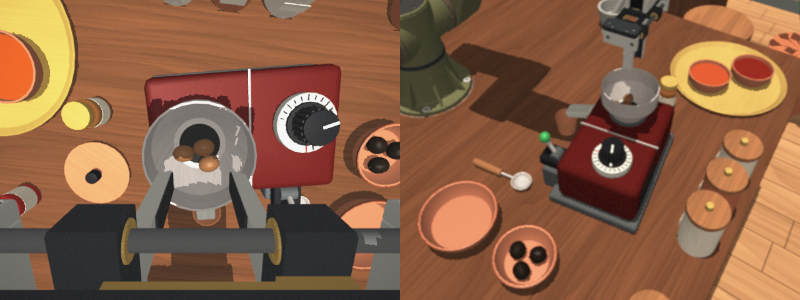

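All three nutmegs are in the hopper, near (195,155) in the left panel, and the bowl is empty. The lid goes back on next.

```bash
python3 -m creep '-0.31 -0.71 0 0 0 0; -0.31 -0.71 0 0 0 0; -0.31 -0.71 0 0 0 0; -0.31 -0.71 0.3 0 0 0; -0.31 -0.71 0.6 0 0 0; -0.31 -0.71 0.8 0 0 0; -0.32 -0.72 0.8 0 0 0; -0.32 -0.73 0.8 0 0 0; 0 0 0.8 0 0 0; 0 0 0.8 0 0 0; 0 0 0.4 0 0 0; 0 0 0 0 0 0; 0 0 0 0 0 0' 0.4 35
python3 - <<'E'
from h import *
togo([500.2,346,22])
E
```

```text
clock: 65.53
eef_pos: [501.9, 346.1, 88.1]
eef_rot: [-3.141, -0.001, 0.104]
wrist_force: [-0.0, -0.7, -0.3]
finger_gap: 56.7
finger_force: 0.0
togo [-4.600e-02 -1.000e-03  1.653e+00] None
```

```bash
python3 -m creep '-0.04 0 0.7 0 0 0; 0 0 0.6 0 0 0; 0 0 0.38 0 0 0; 0 0 0 0 0 0; 0 0 0 0 0 0'; python3 -m creep '0 0 0 0 0 0; 0 0 0 0 0 0; 0 0 0 0 0 0; 0 0 0 0 0 0; 0 0 0 0 0 0; 0 0 0 0 0 0' 0.9 40; python3 -m creep '0 0 -0.4 0 0 0; 0 0 -0.8 0 0 0; 0 0 -0.9 0 0 0; 0 0 -0.9 0 0 0; 0 0 -0.9 0 0 0; 0 0 -0.9 0 0 0; 0 0 -0.9 0 0 0; 0 0 -0.9 0 0 0; 0 0 -0.4 0 0 0; 0 0 0 0 0 0; 0 0 0 0 0 0'
python3 - <<'E'
from h import *
snap('scene','s23');snap('side','d23');togo([624.4,129.5,260])
E
```

```text
clock: 66.15
eef_pos: [500.4, 346.1, 21.0]
eef_rot: [-3.141, -0.001, 0.104]
wrist_force: [-0.2, 0.8, -0.3]
finger_gap: 56.6
finger_force: 0.0
clock: 66.9
eef_pos: [499.9, 345.7, 20.0]
eef_rot: [3.142, -0.0, 0.104]
wrist_force: [-0.3, -1.5, 3.5]
finger_gap: 25.2
finger_force: 40.0
clock: 68.28
eef_pos: [499.5, 345.6, 298.2]
eef_rot: [3.141, 0.002, 0.104]
wrist_force: [-0.5, -0.9, -2.5]
finger_gap: 24.8
finger_force: 40.0
togo [2.545 5.696 0.96 ] None
```

```bash
python3 -m creep '0.22 0.5 0 0 0 0; 0.33 0.74 0 0 0 0; 0.33 0.74 0 0 0 0; 0.33 0.74 0 0 0 0; 0.33 0.74 0 0 0 0; 0.33 0.74 0 0 0 0; 0.33 0.74 0 0 0 0; 0.33 0.75 0 0 0 0; 0 0 0 0 0 0; 0 0 0 0 0 0'
python3 - <<'E'
from h import *
snap('wrist','w24');togo([624.2,129.5,250])
E
```

```text
clock: 69.62
eef_pos: [624.0, 129.6, 299.5]
eef_rot: [-3.142, 0.001, 0.103]
wrist_force: [0.0, 0.4, -1.8]
finger_gap: 25.2
finger_force: 40.0
togo [0.008 0.014 1.243] None
```

```bash
python3 -m creep '0 0 0.5 0 0 0; 0 0 0.4 0 0 0; 0 0 0.25 0 0 0; 0 0 0.15 0 0 0; 0 0 0.1 0 0 0; 0 0 0 0 0 0; 0 0 0 0 0 0'
```

```text
clock: 70.55
eef_pos: [624.2, 129.9, 244.3]
eef_rot: [-3.142, -0.001, 0.104]
wrist_force: [0.4, 0.1, -1.3]
finger_gap: 25.3
finger_force: 40.0
```

```bash
python3 -m creep '0 0 0.04 0 0 0; 0 0 0.03 0 0 0; 0 0 0 0 0 0'; python3 -m creep '0 0 0 0 0 0; 0 0 0 0 0 0; 0 0 0 0 0 0; 0 0 -0.4 0 0 0; 0 0 -0.8 0 0 0; 0 0 -0.8 0 0 0; 0 0 0 0 0 0' 0.4 30
python3 - <<'E'
from h import *
st();c=snap('wrist','w25');W=world(c);z=W[...,2]
print('knob',fitc(W,(z>255)&(z<268)&(W[...,1]>80)&(W[...,1]<170)));print('lid',fitc(W,(z>222)&(z<245)))
for f in('scene','side'):
    c=snap(f,f+'25');W=world(c);d=np.hypot(W[...,0]-624,W[...,1]-130);m=(d<60)&(d>25)&(abs(W[...,2]-233)<15);p=W[m]
    A=np.c_[p[:,:2]-[624,130],np.ones(len(p))];print(f,'plane slope/height',np.linalg.lstsq(A,p[:,2],rcond=None)[0].round(3))
    C0=dict(np.load(f'/tmp/{f}0.npz'));W=world(C0);d=np.hypot(W[...,0]-624,W[...,1]-130);m=(d<60)&(d>25)&(abs(W[...,2]-233)<15);p=W[m]
    A=np.c_[p[:,:2]-[624,130],np.ones(len(p))];print(f,'initial',np.linalg.lstsq(A,p[:,2],rcond=None)[0].round(3))
E
```

```text
clock: 70.92
eef_pos: [624.2, 129.9, 242.0]
eef_rot: [-3.142, -0.001, 0.104]
wrist_force: [-2.2, 0.6, 5.9]
finger_gap: 24.9
finger_force: 40.0
clock: 71.8
eef_pos: [624.7, 130.0, 324.7]
eef_rot: [-3.141, -0.006, 0.104]
wrist_force: [0.9, 0.2, -1.1]
finger_gap: 56.3
finger_force: 0.0
{'clock': 71.8, 'joints': [0.148, 0.454, 1.041, 0.0, 1.641, 1.615], 'eef_pos': [624.661, 129.974, 324.669], 'eef_rot': [-3.141, -0.006, 0.104], 'wrist_force': [0.863, 0.191, -1.131], 'finger_gap': 56.339, 'finger_force': 0.0}
knob [ 624.8  131.7  261.7   12.9 1028. ]
lid [  624.3   131.7   233.9    71.  22944. ]
scene plane slope/height [ 0.00000e+00 -1.00000e-03  2.34242e+02]
scene initial [1.00000e-03 2.00000e-03 2.34238e+02]
side plane slope/height [1.00000e-03 1.00000e-03 2.32841e+02]
side initial [-0.00000e+00  1.00000e-03  2.32863e+02]
```

The lid is seated flat at its original height. Now I'll locate the lever ball.

Run:
```python
from h import *
for f in('w1','w25','scene25','side25'):
    c=dict(np.load(f'/tmp/{f}.npz'));W=world(c);col=c['color'].astype(int);r,g,b=[col[...,i] for i in range(3)]
    m=(g>1.6*r)&(g>1.6*b)&(np.hypot(W[...,0]-506,W[...,1]+44)<35)&(W[...,2]<175)&(W[...,2]>110)
    p=W[m]
    if len(p)<20: print(f,len(p));continue
    A=np.c_[2*p,np.ones(len(p))];s=np.linalg.lstsq(A,(p**2).sum(1),rcond=None)[0];print(f,len(p),'sphere',s[:3].round(1),np.sqrt(s[3]+s[:3]@s[:3]).round(1),'cen',p.mean(0).round(1),p.min(0).round(1),p.max(0).round(1))
togo([440,-52,324],[np.pi,0,.175])
```

```text
w1 477 sphere [507.4 -43.2 143.6] 12.4 cen [510.4 -40.8 151.4] [497.9 -53.  139.7] [520.4 -30.6 157.2]
w25 0
scene25 112 sphere [505.4 -47.3 145.3] 11.3 cen [508.9 -49.8 150.6] [496.  -58.7 140.2] [517.7 -36.  157.3]
side25 56 sphere [504.9 -40.3 145. ] 9.8 cen [504.9 -37.9 148.3] [493.9 -46.8 138.7] [516.  -27.4 156.5]
togo [-5.044  4.046 -0.086] [ 0.      0.0004 -0.0226]
```

```bash
python3 -m creep '-0.4 0.35 0 0 0 0; -0.72 0.63 0 0 0 0; -0.72 0.63 0 0 0 0; -0.72 0.63 0 0 0 0; -0.72 0.63 0 0 0 0; -0.72 0.63 0 0 0 0; -0.7 0.61 0 0 0 -0.0226; 0 0 1 0 0 0; 0 0 1 0 0 0; 0 0 1 0 0 0; 0 0 1 0 0 0; 0 0 0.5 0 0 0; 0 0 0 0 0 0; 0 0 0 0 0 0' 1 20
python3 - <<'E'
from h import *
st();togo([470,-50.5,142],[np.pi,0,.175]);togo([565,-34,142])
E
```

```text
clock: 73.7
eef_pos: [454.4, -53.2, 141.7]
eef_rot: [3.141, -0.001, 0.175]
wrist_force: [0.4, 0.6, -0.8]
finger_gap: 0.6
finger_force: 0.0
{'clock': 73.7, 'joints': [-0.197, 0.162, 1.849, -0.0, 1.13, 1.199], 'eef_pos': [454.351, -53.171, 141.698], 'eef_rot': [3.141, -0.001, 0.175], 'wrist_force': [0.449, 0.623, -0.791], 'finger_gap': 0.602, 'finger_force': 0.0}
togo [ 0.397  0.002 -0.007] [ 0.0001 -0.0002 -0.0001]
togo [ 2.807  0.009 -0.006] None
```

```bash
python3 -m creep '0.4 0 0 0 0 0; 0.3 0 0 0 0 0; 0.3 0 0 0 0 0; 0.3 0 0 0 0 0; 0.3 0 0 0 0 0; 0.25 0 0 0 0 0; 0.2 0 0 0 0 0; 0.1 0 0 0 0 0; 0 0 0 0 0 0'; python3 -m creep '0.06 0 0 0 0 0; 0.06 0 0 0 0 0; 0 0 0 0 0 0'
python3 - <<'E'
from h import *
for f in('scene','side'):
    c=snap(f,f+'26');W=world(c);col=c['color'].astype(int);r,g,b=[col[...,i] for i in range(3)]
    m=(g>1.6*r)&(g>1.6*b)&(np.hypot(W[...,0]-540,W[...,1]+40)<60)&(W[...,2]<175)&(W[...,2]>110);p=W[m];print(len(p),p.mean(0).round(1) if len(p) else '')
E
```

```text
clock: 74.82
eef_pos: [538.8, -38.1, 140.9]
eef_rot: [-3.141, 0.0, 0.175]
wrist_force: [-0.2, -0.5, -0.7]
finger_gap: 0.7
finger_force: 0.2
clock: 75.2
eef_pos: [540.2, -37.9, 140.6]
eef_rot: [-3.141, 0.009, 0.175]
wrist_force: [-27.9, -5.2, 12.3]
finger_gap: 0.2
finger_force: 14.1
107 [564.2 -41.2 150. ]
58 [561.1 -28.2 147.6]
```

```bash
python3 -m creep '-0.3 0 0 0 0 0; -0.8 0 0 0 0 0; -0.8 0 -0.5 0 0 0; -0.3 0 -0.9 0 0 0; 0 0 -0.9 0 0 0; 0 0 -0.9 0 0 0; 0 0 -0.9 0 0 0; 0 0 -0.6 0 0 0; 0 0 0 0 0 0'
python3 - <<'E'
from h import *
st()
for f in('scene','side'):
    c=snap(f,f+'27');W=world(c);col=c['color'].astype(int);r,g,b=[col[...,i] for i in range(3)]
    m=(g>1.6*r)&(g>1.6*b)&(np.hypot(W[...,0]-540,W[...,1]+40)<60)&(W[...,2]<175)&(W[...,2]>110);p=W[m];print(len(p),p.mean(0).round(1))
snap('wrist','w27')
E
```

```text
clock: 76.42
eef_pos: [457.3, -52.7, 330.4]
eef_rot: [3.14, -0.004, 0.175]
wrist_force: [0.3, 0.7, -1.0]
finger_gap: 0.2
finger_force: 0.0
{'clock': 76.425, 'joints': [-0.194, 0.025, 1.553, 0.0, 1.56, 1.202], 'eef_pos': [457.278, -52.705, 330.392], 'eef_rot': [3.14, -0.004, 0.175], 'wrist_force': [0.309, 0.651, -1.0], 'finger_gap': 0.234, 'finger_force': 0.0}
112 [563.  -40.9 150.6]
59 [559.9 -28.9 148.5]
```

View pics/scene27.png

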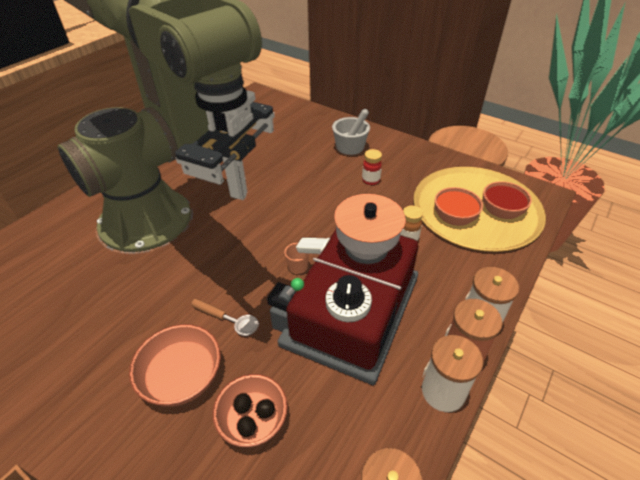

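The final view shows the lid seated, the green ball over at (298,284), the limes undisturbed and the bowl empty. One last dial check before I hand in.

Run:
```python
from h import *
for f in('w22','w25','w27'):
    try: dial(dict(np.load(f'/tmp/{f}.npz')),(669.3,-13.8))
    except Exception as e: print(f,e)
print(manip.sign_off())
```

```text
[517, 193, 27, 15, 159] line -63.3 cent -61.0 [  5.6 -10.1] clicks(line) 7.12 (cent) 7.27
[502, 190, 24, 13, 138] line -63.4 cent -61.3 [  5.6 -10.2] clicks(line) 7.1 (cent) 7.24
the job is handed in; nothing more can be done
None
```

The job is handed in: the dial was reset to its stop and set back seven clicks, all three nutmegs are in the hopper, the lid is seated flat, and the start lever is thrown fully to the back.

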